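Turn a hex core mandrel screw-face up and clamp it

ROBOT

A 7-joint arm with a two-finger parallel gripper is mounted at the origin on the work surface. World frame = base frame: x ahead of the robot, y to its left, z up, the work surface at z = 0. Lengths are in m, angles in rad, forces in N, time in s.
With the tool pointing down it reaches from about 0.4 to 0.85 m from the base axis. Payload 10.4 kg.
Tool frame: the origin (TCP) lies between the finger pads; the fingertips stand 25 mm ahead of it and the grasp point (between the pads) lies 6 mm ahead of it; x points along the fingers, y is the direction in which the jaws open and shut, and the axes are right-handed (so a half turn about x gives the same grasp; the last joint's range is limited). The gripper opens to 87 mm and grips with 3 to 60 N. Pads are 19 mm wide; open, the fingers measure 117 mm over their backs; the gripper's body (75 mm by 190 mm) begins 51 mm behind the grasp point.
Start: joints at [1.141, 0.332, -0.065, 1.46, 0.022, 1.35, -0.088], TCP at [0.247, -0.574, 0.248] pointing down, gripper open.
Joint ranges: [-2.6, 2.6], [-0.5, 2.12], [-1.47, 1.34], [0.16, 2.42], [-1.27, 4.41], [0.06, 2.06], [-2.6, 2.6]. Speed limits (rad/s): [2.22, 2.22, 2.79, 2.79, 3.14, 3.14, 3.14].

INTERFACE

Orientations are given as a unit quaternion [x, y, z, w].
In Python, from bench import r gives the robot as it stands.
- The arm moves only by the shell command python3 -m pendant 'ROWS' [FORCE]. ROWS is JSON, a list of rows, each an object with "translation": the shift along the world's x, y, z in cm, a list of three; "angular": the turn, a rotation vector about the world's x, y, z in degrees, a list of three; "hand": the opening, from -1 (shut) to 1 (fully open). In form: [{"translation": [dx, dy, dz], "angular": [wx, wy, wz], "hand": hand}, ...]. A call has 1 to 20 rows; each row shifts and turns the commanded pose from where the row before left it; what a row does not reach is not made up. A row lasts 1/10 s, in which the tool goes at most 50 mm and 8.59 degrees, less where a joint would pass 70% of its speed; a pose out of reach is approached as far as the arm can. A call is refused whole if a number of a shift passes 5 or a number of a turn 8.59, either way. A call with a gripper value outside its range is refused whole. The fingers move at their own pace and stop on an object; FORCE is the grip in N (left out, the last holds). Time passes only in rows, so rows that do not move let the fingers close. It gives the time, the measured TCP pose, the force and the opening at its end, in the units of the state.
- r.read_state(): the state, without advancing time (a new reading comes with each control period).
- r.camera(name): name is "scene" or "side" or "wrist"; returns the picture (384x512x3 uint8, red, green, blue); there is no depth.
- r.camera_info(name): a dict with "fx", "fy", "cx", "cy" (pixels), "distortion" ([k1, k2, p1, p2, k3] as OpenCV has them; the pictures are not rectified), "rvec" (rotation vector, rad) and "tvec" (3), from world to camera coordinates, as OpenCV has them; the wrist camera has in their place "mount" (4x4, takes a point from camera to tool coordinates, whose origin is the TCP and whose axes are the tool frame's). Camera axes: x right, y down, z forward; pixel columns grow to the right and rows downward; lengths in m; the calibration is good to about 2 mm. A picture is of the moment at which its call begins: read the wrist's pose just before it. camera_info takes no time and is no camera call.
- r.close_job(): hands the job in, once; it reports no verdict.
Trained networks look in the newest picture that a camera, given by its name, has taken for a name from the list of things; names that differ only in an ending like _2 or _b are one class to them, and where a whole thing is asked for, a point or a joint stands for the part that bears it (a point fixed in the world has none). Each returns a list of dicts, best first, with "confidence" (0 to 1); they miss things now and then, are a little off and sometimes report something else, mostly with a low value. They report only what shows in the picture. A call takes as long as a camera call. They do not tell look-alikes from the thing itself.
- r.find_in(camera, name): "point" ([row, column] in pixels, amid what is visible of it).
- r.mark_of(camera, name): "point" ([row, column] in pixels: a listed point, or the origin of a listed thing).
The state is a dict: "time": time; "joint_positions": joint angles; "joint_vel": joint speeds; "joint_torque": joint torques, N m; "ee_pos": TCP position; "eef_rot": TCP orientation; "ft_force": force on the tool from outside, world axes, zero at the start; "torque": the same for the moment, N m; "width": finger opening in m.
Only numpy, scipy, OpenCV 4.12 (cv2) and the standard library are available. Lean on these libraries where they do the work, as an engineer would, in place of code of your own. Each camera call takes 0.05 s, during which the arm holds its last target.

TASK

The hexagonal film-core mandrel on the grey clamping board has its red screw face turned away: roll it over flat by flat towards the steel fence, without lifting it clear of the board, until the red face is on top. Then push it flush along the fence and bring the toggle clamp's yellow handle fully down so that the pad holds it there. Leave the spare mandrel on the cork mat and the other things on the table where they are.

Things in the scene. Friction and masses are not known exactly. Their poses are not given: they have to be found in the camera images.
- mandrel_a_center (a point): Centre of mandrel A: hexagonal aluminium bar, 190 mm long, 50 mm across flats, 57.7 across corners, 0.75 kg. Runs along its y; z points out of the red face, a flat with two sunk dark screws (a red line on each end is beside it). Red comes on top after two flats towards the fence. A or B lies on the board and is the one to work on; the other is the spare on the cork mat.
- mandrel_b_center (a point): Centre of mandrel B: the same bar and axes as A, but its red face starts one flat from the top (towards the fence) instead of two. A mandrel lying on a flat has its centre 25 mm above what it lies on. The one on the board starts within 10 degrees of parallel to the fence.
- board: The clamping board, fixed: grey plate 12 mm thick, from x -106 to +106 and y -122 to +252 mm. Smooth: a mandrel slides on it at 1.5 to 3 N. Origin on the table surface, z up; x points across the board to the fence, y along the fence towards the clamp. The mandrel on it starts around y = 0, its corner about 100 to 120 mm short of the fence.
- fence (a point): Point on the steel fence's flat face, 15 mm above the plate, at x = +90, y = 0 mm of the board (same axes as the board). The face looks to -x. The fence is 14 mm thick, stands 30 mm above the plate and runs from y -114 to +100 mm. A mandrel flush against it has its centre at x = +61 mm of the board.
- clamp_handle (a joint): Angle of the toggle clamp's handle (rad): 0 fully open (handle stands up, leaning 18 degrees to +y of the board, the arm stands up too), 1.25 fully down (handle level, pointing to the board's +y; the arm level, over the mandrel). It starts at 0 to 0.12, stays where it is left, and needs about 6 N at the grip, 11 N at the end.
- clamp_pivot (a point): Pivot of the clamp's handle: x = +61, y = +170 mm of the board, 69 mm above the table (same axes as the board; the handle swings in its y-z plane). The clamp stands on an aluminium riser 50 mm wide, from y +124 to +192 mm, 33 mm above the plate.
- clamp_grip (a point): Middle of the handle's yellow grip, 84 mm from the handle's pivot. The grip is a round bar 20 mm thick, from 36 to 104 mm from the pivot.
- clamp_arm: The clamp's steel arm; origin at its pivot, 20 mm to the board's -y of the handle's pivot. Linked to the handle: it comes down as the handle goes down. Near its end a sprung rubber pad, 18 mm across, lands at y = +70 mm of the board and presses with about 4 N on a part 50 mm thick.
- mat: The cork mat, 120 x 235 mm, 12 mm thick, fixed, with the spare mandrel; origin at the centre of its underside.
- hex_key: Bystander: dark L-shaped key, 140 mm long, lying on the table. Origin near the middle of its long leg, on the table.
- core: Bystander: a short cardboard tube, 92 mm across, 110 mm tall, standing. Origin at the centre of its underside.
- tape: Bystander: a roll of amber tape, 96 mm across, 24 mm high, lying flat. Origin at the centre of its underside.
- flange: Bystander: black plastic core flange, 84 mm across, 20 mm high, lying flat beyond the board. Origin at the centre of its underside.
- ink_cyan: Bystander: blue ink bottle, 64 mm across, 165 mm tall, standing on the table; origin at the centre of its underside.
There are look-alikes about, which are no part of the job. What is shaped like the part that bears mandrel_a_center but green is not meant.

How it is judged:
By the outcome, as a careful person would: the job done as asked, in the order asked, and still so for the second after the job is handed in, with the robot touching nothing.
It also fails if it takes over 70 s, if anything falls off the work surface, if the arm or the gripper's body presses on something with over 40 N, if the wrist force passes 120 N, or if a joint passes its speed limit or range.

## Working session

There is one attempt and no reset: what is moved stays moved. The work goes in short steps, Python scripts to look and compute and a shell command to move; the robot and the scene stay as the last step left them, time stands still between calls to the robot, and variables do not carry over. Pictures are saved under pics/ and viewed, and the job is handed in when it is done.

```bash
ls -la; mkdir -p pics; python3 - <<'E'
from bench import r
import cv2
s=r.read_state(); print(s)
for n in ("scene","side","wrist"):
    im=r.camera(n); cv2.imwrite(f"pics/{n}0.png",im[:,:,::-1]); print(n,r.camera_info(n))
E
```

```text
total 12
drwxr-xr-x  3 agent agent 4096 Dec  6 22:43 .
drwxr-xr-x 23 root  root  4096 Dec  6 22:43 ..
drwxr-xr-x  2 agent agent 4096 Dec  6 22:43 pics
{'time': 0.0, 'joint_positions': array([ 1.14138707,  0.33287165, -0.06469749,  1.46095907,  0.02163789,
        1.349901  , -0.08852938]), 'joint_vel': array([ 8.47497791e-04,  1.00413860e-03,  6.56459779e-04,  1.47446413e-03,
        8.58186136e-05, -1.16936039e-03,  9.38630914e-04]), 'joint_torque': array([ 5.04411992e-05, -6.23273706e+01,  2.43777141e-02, -3.89896524e+01,
       -6.13790774e-02,  3.98849894e-02,  7.92637388e-05]), 'ee_pos': array([ 0.24714134, -0.57366939,  0.24674559]), 'eef_rot': array([-0.6923901 , -0.14332893,  0.69266868, -0.14234769]), 'ft_force': array([ 0.37626054, -0.20979531, -0.45896368]), 'torque': array([-0.01499468,  0.00800962,  0.03405822]), 'width': 0.08702004166234327}
scene {'fx': 457.5834912454918, 'fy': 457.5834912454918, 'cx': 256.8037521550242, 'cy': 191.6150175139235, 'distortion': array([-0.11261433,  0.        ,  0.        ,  0.        ,  0.        ]), 'rvec': array([ 1.88817429,  1.169904
[... 216 characters left out ...]
      ,  0.       ,  0.       ,  0.       ]), 'rvec': array([ 0.10020534, -2.76347674,  1.39283285]), 'tvec': array([0.46203996, 0.12837624, 1.17449486])}
wrist {'fx': 335.960395566568, 'fy': 335.960395566568, 'cx': 254.46274944602322, 'cy': 192.54915302681383, 'distortion': array([-0.00149497,  0.        ,  0.        ,  0.        ,  0.        ]), 'mount': array([[ 5.98277655e-04, -2.68072016e-01,  9.63398690e-01,
        -1.37631953e-01],
       [ 9.99999792e-01,  3.92954337e-04, -5.11665082e-04,
         1.07885805e-04],
       [-2.41408603e-04,  9.63398796e-01,  2.68072195e-01,
        -7.38491290e-02],
       [ 0.00000000e+00,  0.00000000e+00,  0.00000000e+00,
         1.00000000e+00]])}
```

View pics/scene0.png

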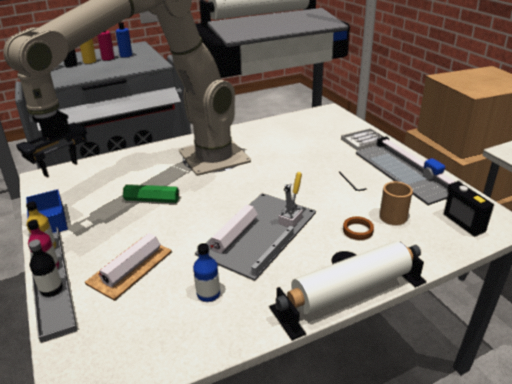

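View pics/side0.png

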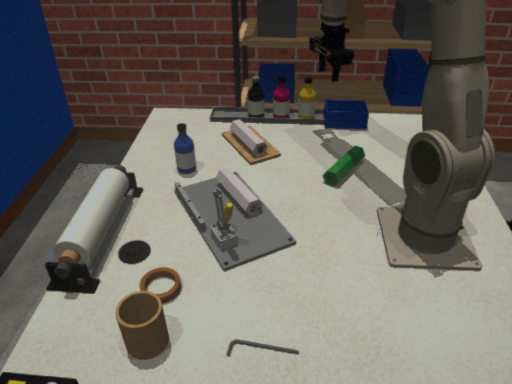

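View pics/wrist0.png

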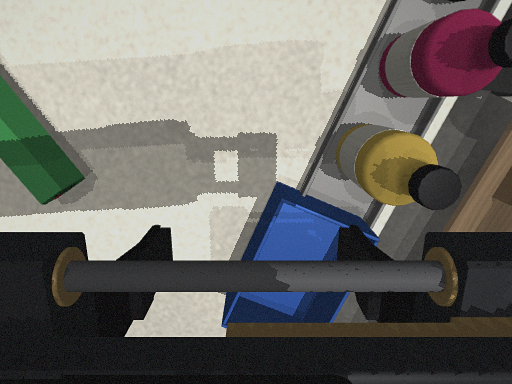

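The scene view shows the clamping board at about (262,233), with one mandrel on it at about (233,228). The spare is on the cork mat at (130,262), and the green look-alike is at (150,193). The side view shows the board at (232,215), its mandrel at (238,190) and the clamp at (223,220). Next I'll locate things.

```bash
cat > h.py <<'E'
import numpy as np, cv2
from scipy.spatial.transform import Rotation as R
from bench import r
def cam(n,state=None):
    i=r.camera_info(n); K=np.array([[i['fx'],0,i['cx']],[0,i['fy'],i['cy']],[0,0,1.]]); D=np.array(i['distortion'],float)
    if 'rvec' in i:
        Rm=cv2.Rodrigues(np.array(i['rvec']))[0]; t=np.array(i['tvec'])
    else:
        s=state or r.read_state()
        T=np.eye(4);T[:3,:3]=R.from_quat(s['eef_rot']).as_matrix();T[:3,3]=s['ee_pos']
        W=np.linalg.inv(T@i['mount']); Rm=W[:3,:3];t=W[:3,3]
    return K,D,Rm,t
def ray(c,rc):
    K,D,Rm,t=c
    u=cv2.undistortPoints(np.array([[[rc[1],rc[0]]]],float),K,D)[0,0]
    d=Rm.T@np.array([u[0],u[1],1]); return -Rm.T@t, d/np.linalg.norm(d)
def onplane(c,rc,z):
    o,d=ray(c,rc); return o+d*(z-o[2])/d[2]
def tri(*crs):
    A=np.zeros((3,3));b=np.zeros(3);rs=[ray(c,p) for c,p in crs]
    for o,d in rs:
        P=np.eye(3)-np.outer(d,d);A+=P;b+=P@o
    x=np.linalg.solve(A,b); return x,[np.linalg.norm((np.eye(3)-np.outer(d,d))@(x-o)) for o,d in rs]
def proj(c,X):
    K,D,Rm,t=c
    return cv2.projectPoints(np.atleast_2d(np.array(X,float)),cv2.Rodrigues(Rm)[0],t,K,D)[0][:,0,:]
E
python3 - <<'E'
from h import *
np.set_printoptions(precision=4,suppress=True)
cs,cd=cam('scene'),cam('side')
for n in ['board','fence','clamp_pivot','clamp_grip','clamp_arm','mandrel_a_center','mat']:
    a=r.mark_of('scene',n); b=r.mark_of('side',n)
    print(n)
    for q in a[:3]: print('  sc',np.round(q['point'],1),round(q['confidence'],2))
    for q in b[:3]: print('  sd',np.round(q['point'],1),round(q['confidence'],2))
    if a and b: print('  ',tri((cs,a[0]['point']),(cd,b[0]['point'])))
print(r.read_state()['time'])
def up(im,n,x0,x1,y0,y1,f):
    cv2.imwrite(n,cv2.resize(im[y0:y1,x0:x1],None,fx=f,fy=f,interpolation=cv2.INTER_CUBIC))
up(cv2.imread('pics/scene0.png'),'pics/s_crop.png',190,330,180,280,5)
up(cv2.imread('pics/side0.png'),'pics/d_crop.png',165,300,160,270,5)
E
```

```text
board
  sc [243.3 246.9] 0.58
  sd [203.2 222.6] 0.93
   (array([ 0.5675, -0.1114,  0.002 ]), [np.float64(0.002155524959621107), np.float64(0.002155524959621255)])
fence
  sc [244.3 268.5] 0.79
  sc [294.5 209.3] 0.38
  sd [205.1 191.5] 0.75
   (array([ 0.6441, -0.0691,  0.0316]), [np.float64(0.006241401354152137), np.float64(0.0062414013541521405)])
clamp_pivot
  sc [206.2 293.6] 0.96
  sd [227.6 225. ] 0.64
   (array([0.5348, 0.0665, 0.0623]), [np.float64(0.003499306927137216), np.float64(0.0034993069271373233)])
clamp_grip
  sc [179.2 296.7] 0.5
  sd [205.3 231.7] 0.56
   (array([0.5139, 0.0846, 0.1478]), [np.float64(0.0067109307834177356), np.float64(0.006710930783417735)])
clamp_arm
  sc [209.3 289.7] 0.5
  sd [220.6 224.9] 0.49
   (array([0.5407, 0.0454, 0.064 ]), [np.float64(0.007560005031981209), np.float64(0.0075600050319811615)])
mandrel_a_center
  sc [226.9 233.3] 0.79
  sc [192.5 151.9] 0.59
  sd [166.7 346.4] 0.81
  sd [188.9 240.7] 0.75
  sd [208.5 228.5] 0.45
   (array([ 0.2976, -0.1249,  0.0206]), [np.float64(0.1346426674850751), np.float64(0.13464266748507517)])
mat
  sc [265.2 128.4] 0.61
  sd [143.9 254.4] 0.63
   (array([ 0.5002, -0.4602,  0.0022]), [np.float64(0.0037066888619622395), np.float64(0.0037066888619619476)])
0.85
```

View pics/s_crop.png

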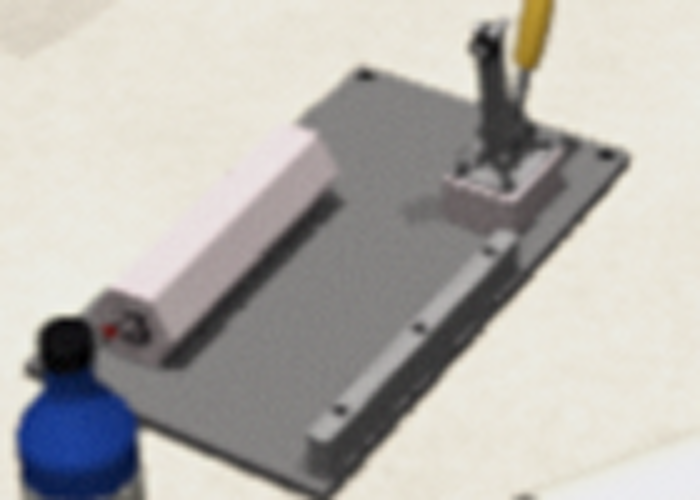

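View pics/d_crop.png

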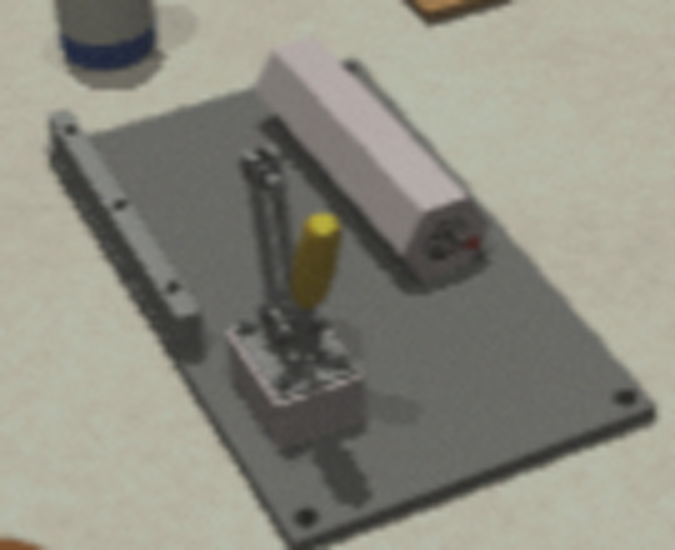

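```bash
cat > fit.py <<'E'
from h import *
from scipy.optimize import least_squares
np.set_printoptions(precision=4,suppress=True)
cs,cd=cam('scene'),cam('side')
obs=[(cs,(-106,252,12),(263.2,194)),(cs,(106,252,12),(316,211.3)),(cs,(106,-122,12),(254,278.5)),(cs,(-106,-122,12),(196,253)),
(cs,(61,170,69),(293.6,206.2)),(cs,(90,0,27),(268.5,244.3)),
(cd,(-106,252,12),(295.6,241.8)),(cd,(106,252,12),(224,268.5)),(cd,(-106,-122,12),(235.2,172.5)),(cd,(61,170,69),(225,227.6)),(cd,(90,0,27),(191.5,205.1))]
def T(p):
    c,s=np.cos(p[2]),np.sin(p[2]);return lambda X:np.array([p[0]+c*X[0]/1e3-s*X[1]/1e3,p[1]+s*X[0]/1e3+c*X[1]/1e3,X[2]/1e3])
def f(p): return np.concatenate([proj(c,T(p)(X))[0]-np.array(u) for c,X,u in obs])
s=least_squares(f,[0.57,-0.11,0.5],loss='soft_l1')
print(s.x,np.degrees(s.x[2])); print(f(s.x).reshape(-1,2))
E
python3 fit.py
```

```text
[ 0.5714 -0.1107  0.5505] 31.542451960635386
[[-1.3686 -1.9328]
 [ 0.3303 -1.3787]
 [ 0.4455 -0.6928]
 [-2.042  -1.504 ]
 [-1.0026 -2.4398]
 [ 4.0752  2.7019]
 [-0.0095 -0.3967]
 [-1.9725  0.3983]
 [ 0.2679 -1.0586]
 [-1.0058 -1.1277]
 [ 0.0518  0.9221]]
```

```bash
python3 - <<'E'
from h import *
np.set_printoptions(precision=3,suppress=True)
s=r.read_state(); print(R.from_quat(s['eef_rot']).as_matrix())
th=0.5505; bx=np.array([np.cos(th),np.sin(th),0]);by=np.array([-np.sin(th),np.cos(th),0])
for sgn in (1,-1):
    Rt=np.stack([[0,0,-1.],sgn*bx,np.cross([0,0,-1.],sgn*bx)],1)
    print(sgn,'camera side (−z tool)',-Rt[:,2],'rot',np.degrees((R.from_matrix(Rt)*R.from_quat(s['eef_rot']).inv()).as_rotvec()))
b=np.array([0.5714,-0.1107,0])
# mandrel from marks
cs,cd=cam('scene'),cam('side')
x,e=tri((cs,(226.9,233.3)),(cd,(188.9,240.7)));print('mandrel',x,e,'board frame',(x-b)@bx,(x-b)@by)
E
```

```text
[[ 0.     0.396 -0.918]
 [-0.    -0.918 -0.396]
 [-1.     0.    -0.   ]]
1 camera side (−z tool) [-0.523  0.852 -0.   ] rot [ 0.001  0.009 98.233]
-1 camera side (−z tool) [ 0.523 -0.852 -0.   ] rot [  0.008  -0.001 -81.767]
mandrel [ 0.516 -0.134  0.039] [np.float64(0.004267556157817147), np.float64(0.004267556157817175)] board frame -0.05930402652570212 0.009589842285238308
```

```bash
python3 -m pendant '[{"translation":[0.8,1.6,1.5],"angular":[0,0,6.1],"hand":1},{"translation":[1.9,3.2,1.5],"angular":[0,0,6.1],"hand":1},{"translation":[1.9,3.2,1.0],"angular":[0,0,6.1],"hand":1},{"translation":[1.9,3.2,1.0],"angular":[0,0,6.1],"hand":1},{"translation":[1.9,3.2,0],"angular":[0,0,6.1],"hand":1},{"translation":[1.9,3.2,0],"angular":[0,0,6.1],"hand":1},{"translation":[1.9,3.2,0],"angular":[0,0,6.1],"hand":1},{"translation":[1.9,3.2,0],"angular":[0,0,6.1],"hand":1},{"translation":[1.9,3.2,0],"angular":[0,0,6.1],"hand":1},{"translation":[1.9,3.2,0],"angular":[0,0,6.1],"hand":1},{"translation":[1.9,3.2,0],"angular":[0,0,6.1],"hand":1},{"translation":[1.9,3.2,0],"angular":[0,0,6.1],"hand":1},{"translation":[1.9,3.2,0],"angular":[0,0,6.1],"hand":1},{"translation":[1.9,3.2,0],"angular":[0,0,6.1],"hand":1},{"translation":[1.9,3.2,0],"angular":[0,0,6.1],"hand":1},{"translation":[1.9,3.2,0],"angular":[0,0,6.7],"hand":1},{"translation":[0,0,0],"angular":[0,0,0],"hand":1},{"translation":[0,0,0],"angular":[0,0,0],"hand":1}]' 40
python3 - <<'E'
from h import *
np.set_printoptions(precision=4,suppress=True)
s=r.read_state(); im=r.camera('wrist'); cv2.imwrite('pics/w1.png',im[:,:,::-1])
print(s['time'],s['ee_pos'],s['joint_positions'],R.from_quat(s['eef_rot']).as_matrix())
np.save('w1.npy',s,allow_pickle=True)
E
```

```text
time: 2.65
ee_pos: [0.5405, -0.0773, 0.2975]
eef_rot: [0.345, 0.617, -0.345, 0.617]
ft_force: [-0.7, -1.0, 0.1]
width: 0.0869
2.65 [ 0.5405 -0.0773  0.2975] [ 0.607   0.1863 -0.6229  1.5676  0.1092  1.4232  0.5273] [[-0.0001  0.8519  0.5236]
 [ 0.0002  0.5236 -0.8519]
 [-1.      0.     -0.0003]]
```

View pics/w1.png

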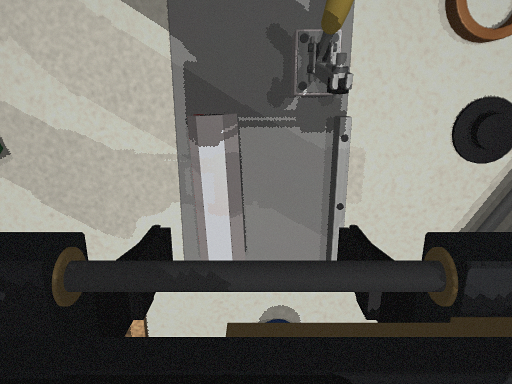

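The wrist view shows the board plate with its left edge at column ~175-185. The mandrel's top flat is at columns 197-238 with its end at row ~115, the fence face is at columns ~328-340, and the clamp is at (320,65). No red shows on any upper face. Next I'll overlay the board and mandrel models on it.

```bash
cat > ov.py <<'E'
from h import *
import sys
def frame(p):
    c,s=np.cos(p[2]),np.sin(p[2]); M=np.array([[c,-s,0],[s,c,0],[0,0,1]])
    return lambda X:(np.atleast_2d(np.array(X,float))/1e3)@M.T+np.array([p[0],p[1],0])
def seg(im,c,P,col,f,off):
    q=(proj(c,P)-np.array(off))*f
    for a,b in zip(q[:-1],q[1:]): cv2.line(im,tuple(int(v) for v in a),tuple(int(v) for v in b),col,1,cv2.LINE_AA)
def overlay(src,c,p,out,box,f,hex=None):
    im=cv2.imread(src); x0,x1,y0,y1=box
    im=cv2.resize(im[y0:y1,x0:x1],None,fx=f,fy=f,interpolation=cv2.INTER_CUBIC); F=frame(p)
    S=lambda P,col:seg(im,c,F(P),col,f,(x0,y0))
    S([(-106,-122,12),(106,-122,12),(106,252,12),(-106,252,12),(-106,-122,12)],(0,255,0))
    S([(90,-114,42),(104,-114,42),(104,100,42),(90,100,42),(90,-114,42)],(255,255,0))
    S([(90,-114,12),(90,100,12)],(255,200,0))
    S([(36,124,45),(86,124,45),(86,192,45),(36,192,45),(36,124,45)],(0,255,255))
    if hex is not None:
        hx,hy,hyaw=hex; Y=np.radians(hyaw)
        for y in (-95,95):
            pts=[]
            for k in range(7):
                a=np.radians(60*k); lx,lz=28.87*np.cos(a),28.87*np.sin(a)
                pts.append((hx+lx*np.cos(Y)-y*np.sin(Y),hy+lx*np.sin(Y)+y*np.cos(Y),37+lz))
            S(pts,(0,0,255))
    cv2.imwrite(out,im)
E
python3 - <<'E'
from ov import *
s=np.load('w1.npy',allow_pickle=True).item()
p=(0.5714,-0.1107,0.5505)
overlay('pics/w1.png',cam('wrist',s),p,'pics/o1.png',(150,380,0,265),3,(-59,5,0))
overlay('pics/side0.png',cam('side'),p,'pics/o2.png',(165,300,160,270),5,(-59,5,0))
overlay('pics/scene0.png',cam('scene'),p,'pics/o3.png',(190,330,180,280),5,(-59,5,0))
E
```

```text
(no output)
```

View pics/o1.png

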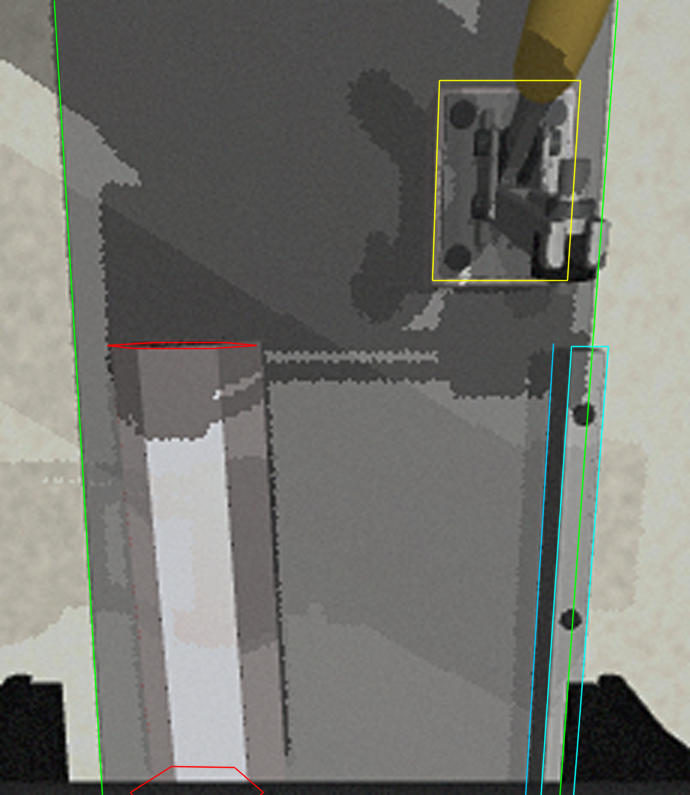

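View pics/o2.png

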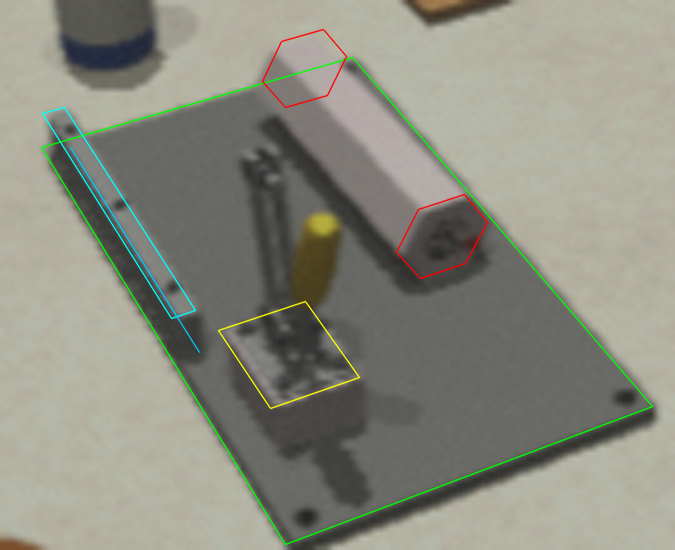

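View pics/o3.png

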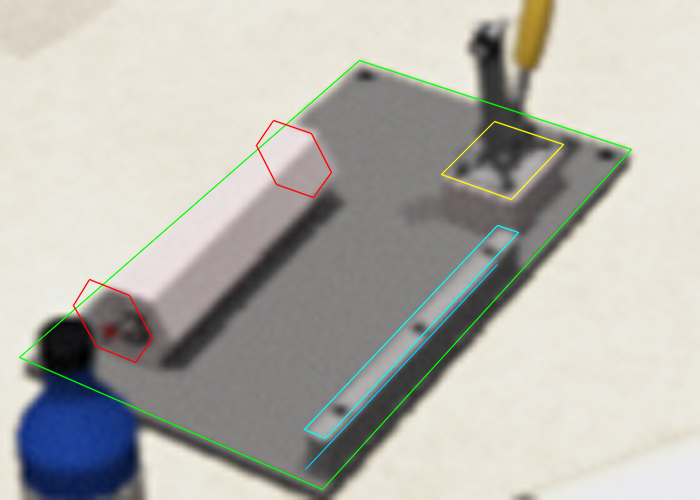

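```bash
python3 - <<'E'
from ov import *
np.set_printoptions(precision=1,suppress=True)
s=np.load('w1.npy',allow_pickle=True).item(); c=cam('wrist',s)
b=np.array([0.5714,-0.1107,0]);th=.5505;bx=np.array([np.cos(th),np.sin(th),0]);by=np.array([-np.sin(th),np.cos(th),0])
for n,uv,z in [('topL',(196,116.7),.062),('topL',(208.3,260),.062),('topR',(222.7,116.7),.062),('topR',(231.7,260),.062),('corR',(237.3,115),.037),('corR',(246.3,251.7),.037),('corL',(185.7,115),.037),('fenceL',(341.7,116),.042),('fenceL',(330.3,260),.042)]:
    P=onplane(c,(uv[1],uv[0]),z)-b; print(n,P@bx*1e3,P@by*1e3)
E
```

```text
topL -71.79298192656599 99.5588699580609
topL -64.57192751312161 -71.25236022192817
topR -42.82913987301508 99.5814587140345
topR -36.00977211020117 -71.22631244715068
corR -28.212513558246904 100.30141465784244
corR -18.77830214427398 -72.073009582607
corL -87.85936164568324 100.25473560918671
fenceL 91.28264032358157 99.51742067056286
fenceL 89.31766147973191 -81.25184068977944
```

Two things fit the name:
- **On the board:** the mandrel at scene (233,227), side (241,189), lying on the grey plate. Its red end mark is at side (259,209), on the lower side face away from the fence, so it needs two flats (A).
- **Elsewhere:** the one on the cork mat (spare) and the green one at scene (152,193) (look-alike).

The side crop above confirms it. Next I'll work out the grasp pose.

```bash
cat > plan.py <<'E'
from h import *
np.set_printoptions(precision=3,suppress=True)
b=np.array([0.5714,-0.1107,0]);th=.5505;bx=np.array([np.cos(th),np.sin(th),0]);by=np.array([-np.sin(th),np.cos(th),0]);ez=np.array([0,0,1.])
def W(x,y,z): return b+(x*bx+y*by+z*ez)/1e3
def toolR(yaw,tilt): # tilt deg about bar axis; -30: leans coming from -x ; yaw deg world
    y=np.radians(yaw); mx=np.array([np.cos(y),np.sin(y),0]); my=np.array([-np.sin(y),np.cos(y),0])
    R0=np.stack([-ez,mx,np.cross(-ez,mx)],1)
    return R.from_rotvec(np.radians(tilt)*my).as_matrix()@R0
def delta(tp,tR,s=None):
    s=s or r.read_state()
    dr=np.degrees((R.from_matrix(tR)*R.from_quat(s['eef_rot']).inv()).as_rotvec())
    return (tp-s['ee_pos'])*100,dr
E
python3 - <<'E'
from plan import *
G=W(-53.2,0,37); Rt=toolR(33.9,-30); a=Rt[:,0];n=Rt[:,1]
print('a',a,'n',n)
T=G-0.026*a-0.001*n
print('grasp',T,'pre',T-0.08*a)
print(delta(T-0.08*a,Rt))
print('approach cm',8*a)
E
```

```text
a [ 0.415  0.279 -0.866] n [0.719 0.483 0.5  ]
grasp [ 0.515 -0.146  0.059] pre [ 0.481 -0.169  0.128]
(array([ -5.881,  -9.001, -16.916]), array([ 16.215, -25.271,   2.4  ]))
approach cm [ 3.32   2.231 -6.928]
```

```bash
python3 -m pendant '[{"translation":[-0.6,-0.9,-1.7],"angular":[1.62,-2.53,0.24],"hand":0.45},{"translation":[-0.6,-0.9,-1.7],"angular":[1.62,-2.53,0.24],"hand":0.45},{"translation":[-0.6,-0.9,-1.7],"angular":[1.62,-2.53,0.24],"hand":0.45},{"translation":[-0.6,-0.9,-1.7],"angular":[1.62,-2.53,0.24],"hand":0.45},{"translation":[-0.6,-0.9,-1.7],"angular":[1.62,-2.53,0.24],"hand":0.45},{"translation":[-0.6,-0.9,-1.7],"angular":[1.62,-2.53,0.24],"hand":0.45},{"translation":[-0.6,-0.9,-1.7],"angular":[1.62,-2.53,0.24],"hand":0.45},{"translation":[-0.6,-0.9,-1.7],"angular":[1.62,-2.53,0.24],"hand":0.45},{"translation":[-0.6,-0.9,-1.7],"angular":[1.62,-2.53,0.24],"hand":0.45},{"translation":[-0.5,-0.9,-1.6],"angular":[1.62,-2.53,0.24],"hand":0.45},{"translation":[0,0,0],"angular":[0,0,0],"hand":0.45},{"translation":[0,0,0],"angular":[0,0,0],"hand":0.45}]' 20
cat > look.py <<'E'
from plan import *
import sys
s=r.read_state(); k=sys.argv[1]
for n in sys.argv[2:]:
    im=r.camera(n); cv2.imwrite(f'pics/{n}{k}.png',im[:,:,::-1])
    if n=='side': cv2.imwrite(f'pics/{n}{k}c.png',cv2.resize(im[100:290,150:320,::-1],None,fx=4,fy=4,interpolation=cv2.INTER_CUBIC)[:600,:])
    if n=='scene': cv2.imwrite(f'pics/{n}{k}c.png',cv2.resize(im[150:290,180:340,::-1],None,fx=4,fy=4,interpolation=cv2.INTER_CUBIC))
np.save(f's{k}.npy',s,allow_pickle=True)
print(s['time'],s['ee_pos'],s['joint_positions'],s['ft_force'],s['width'])
E
python3 look.py 2 side scene wrist; python3 -c "
from plan import *
G=W(-53.2,0,37); Rt=toolR(33.9,-30); a=Rt[:,0];n=Rt[:,1]
T=G-0.026*a-0.001*n
d,w=delta(T,Rt);print(d,w)"
```

```text
time: 3.9
ee_pos: [0.481, -0.1689, 0.1289]
eef_rot: [0.483, 0.516, -0.161, 0.689]
ft_force: [0.0, 0.5, 0.4]
width: 0.0632
3.9 [ 0.481 -0.169  0.129] [ 1.008  0.113 -0.484  2.106 -0.603  0.789  1.522] [0.042 0.457 0.416] 0.06321055208868721
[ 3.229  2.152 -7.083] [ 0.105  0.117 -0.098]
```

View pics/side2c.png

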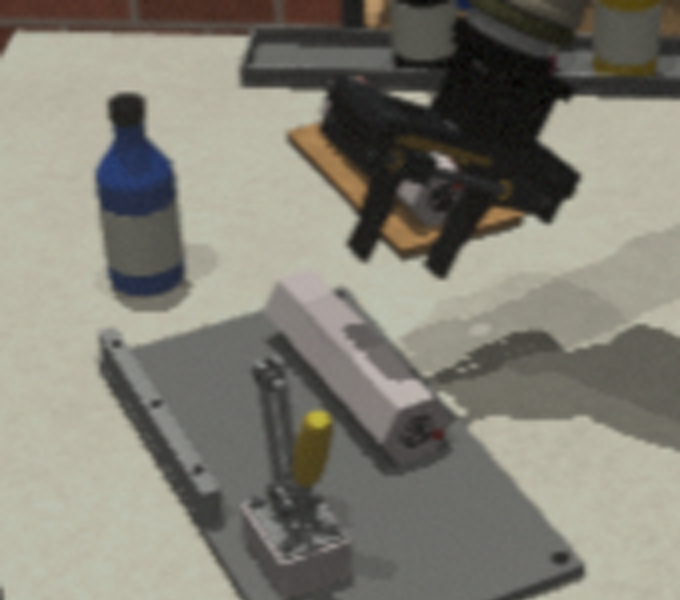

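View pics/wrist2.png

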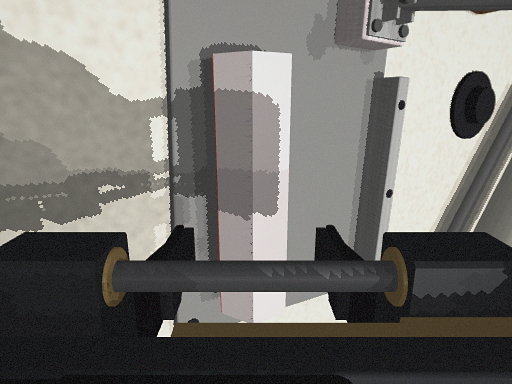

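View pics/scene2c.png

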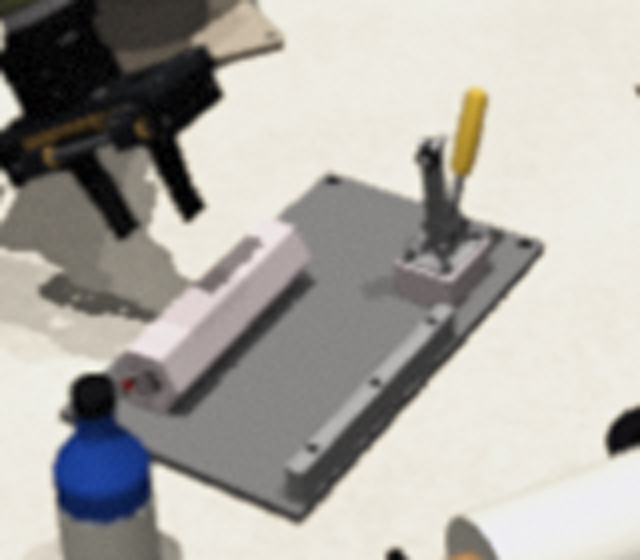

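The wrist view shows the bar centred between the fingers: edges at columns 213 and 291, ridge at 252. A thin red line runs along its lower left edge, so the red face is the lower one away from the fence, which means two flats. Now I'll approach.

```bash
python3 -m pendant '[{"translation":[0.6,0.4,-1.3],"angular":[0,0,0],"hand":0.45},{"translation":[0.6,0.4,-1.3],"angular":[0,0,0],"hand":0.45},{"translation":[0.6,0.4,-1.3],"angular":[0,0,0],"hand":0.45},{"translation":[0.5,0.34,-1.1],"angular":[0,0,0],"hand":0.45},{"translation":[0.46,0.31,-1.0],"angular":[0,0,0],"hand":0.45},{"translation":[0.46,0.31,-1.0],"angular":[0,0,0],"hand":0.45},{"translation":[0,0,0],"angular":[0,0,0],"hand":0.45},{"translation":[0,0,0],"angular":[0,0,0],"hand":0.45}]'
python3 look.py 3 side scene; python3 -c "
from plan import *
G=W(-53.2,0,37); Rt=toolR(33.9,-30); a=Rt[:,0];n=Rt[:,1]
T=G-0.026*a-0.001*n
d,w=delta(T,Rt);print(d,w)"
```

```text
time: 4.85
ee_pos: [0.5137, -0.1462, 0.0587]
eef_rot: [0.482, 0.517, -0.159, 0.689]
ft_force: [0.7, -0.8, 0.9]
width: 0.0632
4.85 [ 0.514 -0.146  0.059] [ 0.933  0.278 -0.511  2.116 -0.59   0.59   1.515] [ 0.699 -0.767  0.918] 0.06321726300104528
[ 0.089  0.05  -0.003] [ 0.045  0.092 -0.033]
```

View pics/side3c.png

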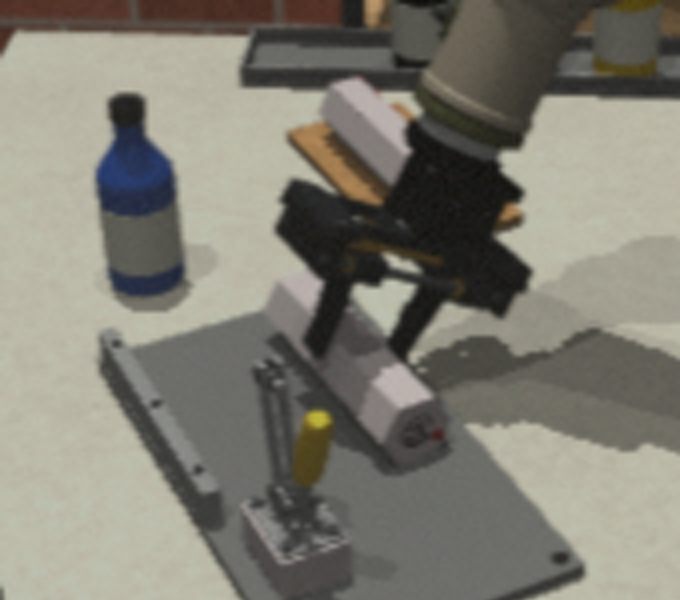

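View pics/scene3c.png

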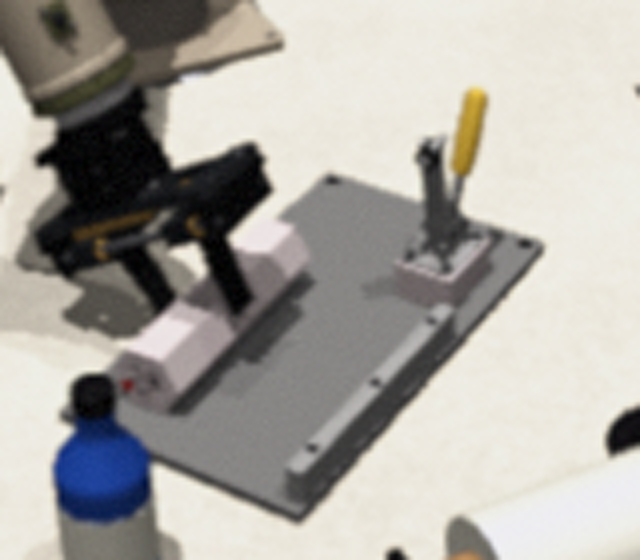

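The fingers straddle the bar in both views: side ~(330,330)/(405,330) in the crop. Next I'll close gently.

```bash
python3 -m pendant '[{"translation":[0,0,0],"angular":[0,0,0],"hand":0.3},{"translation":[0,0,0],"angular":[0,0,0],"hand":0.2},{"translation":[0,0,0],"angular":[0,0,0],"hand":0.1},{"translation":[0,0,0],"angular":[0,0,0],"hand":-0.2},{"translation":[0,0,0],"angular":[0,0,0],"hand":-0.2},{"translation":[0,0,0],"angular":[0,0,0],"hand":-0.2}]' 15
python3 - <<'E'
from plan import *
s=r.read_state(); print(s['ft_force'],s['width'],s['ee_pos'])
# roll path: pivot line at lower +x edge: G + 14.43 mx -25 z
y=np.radians(33.9);mx=np.array([np.cos(y),np.sin(y),0]);my=np.array([-np.sin(y),np.cos(y),0])
P=W(-53.2,0,37)+.01443*mx-.025*ez
v=s['ee_pos']-P
prev=s['ee_pos']
for k in range(1,13):
    q=P+R.from_rotvec(np.radians(5*k)*my).apply(v); print(5*k,(q-prev)*100); prev=q
print(5*my)
E
```

```text
time: 5.55
ee_pos: [0.5145, -0.1461, 0.0595]
eef_rot: [0.482, 0.516, -0.159, 0.69]
ft_force: [1.7, 2.8, 5.7]
width: 0.0498
[1.695 2.787 5.691] 0.04976876816362675 [ 0.514 -0.146  0.06 ]
5 [0.353 0.237 0.228]
10 [0.368 0.247 0.19 ]
15 [0.38  0.255 0.151]
20 [0.39  0.262 0.111]
25 [0.396 0.266 0.069]
30 [0.4   0.269 0.027]
35 [ 0.4    0.269 -0.015]
40 [ 0.398  0.267 -0.057]
45 [ 0.392  0.263 -0.098]
50 [ 0.383  0.258 -0.139]
55 [ 0.372  0.25  -0.179]
60 [ 0.357  0.24  -0.217]
[-2.789  4.15   0.   ]
```

```bash
python3 -m pendant '[{"translation":[0.18,0.12,0.12],"angular":[-1.4,2.07,0],"hand":-0.2},{"translation":[0.18,0.12,0.11],"angular":[-1.4,2.07,0],"hand":-0.2},{"translation":[0.18,0.12,0.1],"angular":[-1.4,2.07,0],"hand":-0.2},{"translation":[0.18,0.12,0.09],"angular":[-1.4,2.07,0],"hand":-0.2},{"translation":[0.19,0.13,0.08],"angular":[-1.4,2.07,0],"hand":-0.2},{"translation":[0.19,0.13,0.07],"angular":[-1.4,2.07,0],"hand":-0.2}]' 
python3 look.py 4 side scene
```

```text
time: 6.15
ee_pos: [0.5251, -0.139, 0.0648]
eef_rot: [0.41, 0.575, -0.248, 0.663]
ft_force: [1.8, 3.2, -0.2]
width: 0.0499
6.15 [ 0.525 -0.139  0.065] [ 0.628  0.276 -0.368  1.993 -0.151  0.724  0.979] [ 1.812  3.188 -0.154] 0.049944478910979785
```

View pics/side4c.png

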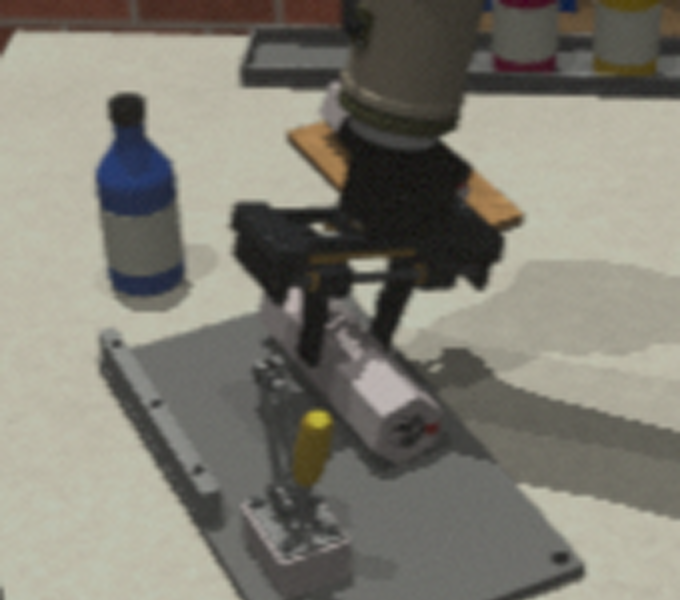

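```bash
python3 -m pendant '[{"translation":[0.19,0.13,0.04],"angular":[-1.4,2.07,0],"hand":-0.2},{"translation":[0.19,0.13,0.04],"angular":[-1.4,2.07,0],"hand":-0.2},{"translation":[0.2,0.13,0.03],"angular":[-1.4,2.07,0],"hand":-0.2},{"translation":[0.2,0.13,0.02],"angular":[-1.4,2.07,0],"hand":-0.2},{"translation":[0.2,0.13,0.0],"angular":[-1.4,2.07,0],"hand":-0.2},{"translation":[0.2,0.13,-0.01],"angular":[-1.4,2.07,0],"hand":-0.2}]' 
python3 look.py 5 side
```

```text
time: 6.85
ee_pos: [0.5367, -0.1309, 0.0665]
eef_rot: [0.332, 0.624, -0.332, 0.625]
ft_force: [-3.6, 5.0, 12.7]
width: 0.0495
6.85 [ 0.537 -0.131  0.067] [ 0.41   0.366 -0.297  1.835  0.128  0.957  0.651] [-3.615  4.96  12.749] 0.04949540295510645
```

View pics/side5c.png

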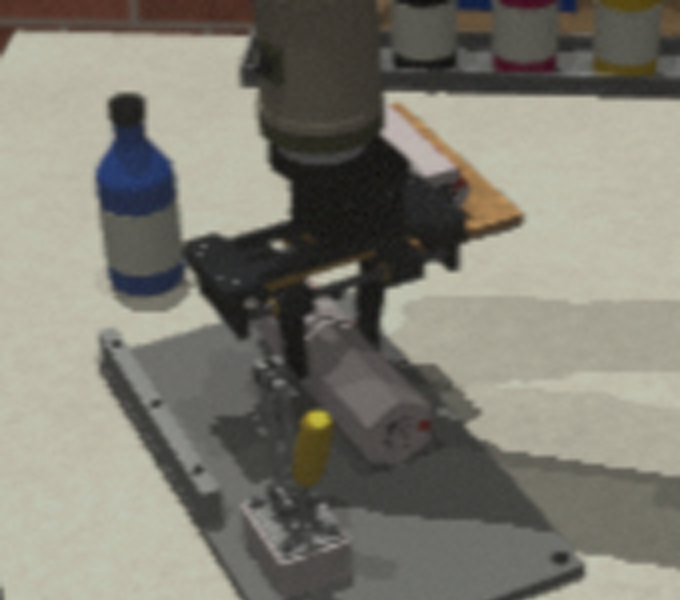

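```bash
python3 -m pendant '[{"translation":[0.2,0.135,0.02],"angular":[-1.4,2.07,0],"hand":-0.2},{"translation":[0.2,0.135,0.0],"angular":[-1.4,2.07,0],"hand":-0.2},{"translation":[0.2,0.135,-0.02],"angular":[-1.4,2.07,0],"hand":-0.2},{"translation":[0.2,0.135,-0.03],"angular":[-1.4,2.07,0],"hand":-0.2},{"translation":[0.2,0.13,-0.045],"angular":[-1.4,2.07,0],"hand":-0.2},{"translation":[0.2,0.13,-0.055],"angular":[-1.4,2.07,0],"hand":-0.2}]' 
python3 look.py 6 side
```

```text
time: 7.5
ee_pos: [0.5486, -0.1231, 0.0648]
eef_rot: [0.248, 0.662, -0.41, 0.576]
ft_force: [0.3, 1.5, 8.1]
width: 0.0498
7.5 [ 0.549 -0.123  0.065] [ 0.244  0.511 -0.249  1.652  0.286  1.224  0.477] [0.347 1.482 8.078] 0.04978112881981265
```

```bash
python3 -m pendant '[{"translation":[0.195,0.13,-0.065],"angular":[-1.4,2.07,0],"hand":-0.2},{"translation":[0.195,0.13,-0.075],"angular":[-1.4,2.07,0],"hand":-0.2},{"translation":[0.19,0.125,-0.085],"angular":[-1.4,2.07,0],"hand":-0.2},{"translation":[0.185,0.125,-0.095],"angular":[-1.4,2.07,0],"hand":-0.2},{"translation":[0.18,0.12,-0.105],"angular":[-1.4,2.07,0],"hand":-0.2},{"translation":[0.18,0.12,-0.115],"angular":[-1.4,2.07,0],"hand":-0.2},{"translation":[0,0,0],"angular":[0,0,0],"hand":-0.2}]' 
python3 look.py 7 side scene
```

```text
time: 8.25
ee_pos: [0.5592, -0.116, 0.059]
eef_rot: [0.158, 0.689, -0.482, 0.517]
ft_force: [-1.4, 0.9, 11.0]
width: 0.0498
8.25 [ 0.559 -0.116  0.059] [ 0.11   0.69  -0.202  1.454  0.38   1.492  0.394] [-1.442  0.896 11.049] 0.04983861146117774
```

View pics/side7c.png

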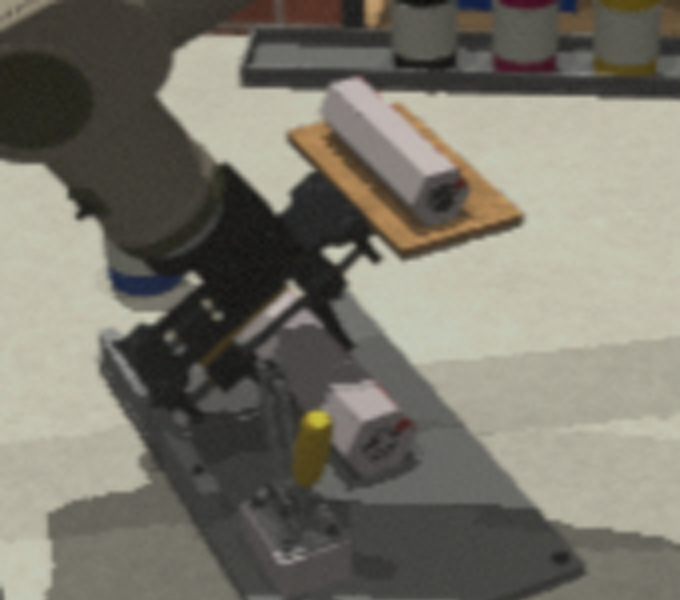

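View pics/scene7c.png

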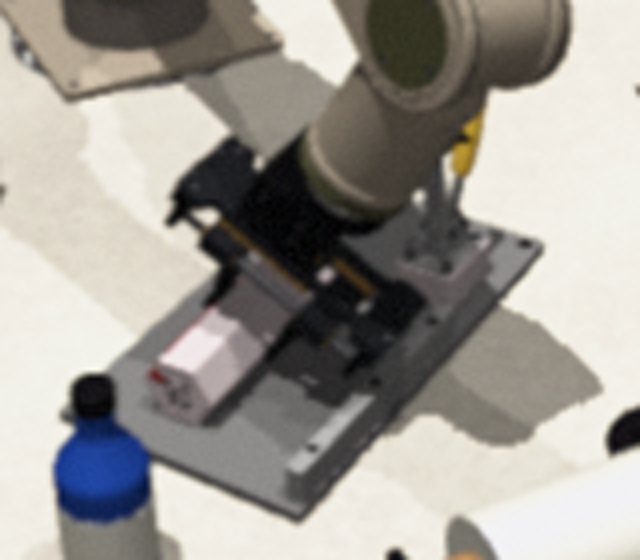

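The first flat is done: the red end mark moved to the upper side away from the fence, at side crop (402,425) and scene crop (158,377). Next I'll open, back off and measure the bar again.

```bash
python3 -c "
from plan import *
s=r.read_state();M=R.from_quat(s['eef_rot']).as_matrix();a=M[:,0];print(a,'G',((s['ee_pos']+.026*a)-b)@np.stack([bx,by,ez],1)*1e3, 'retract 9cm',-9*a)"
python3 -m pendant '[{"translation":[0,0,0],"angular":[0,0,0],"hand":0.2},{"translation":[0,0,0],"angular":[0,0,0],"hand":0.3},{"translation":[0,0,0],"angular":[0,0,0],"hand":0.45},{"translation":[0,0,0],"angular":[0,0,0],"hand":0.45}]'
```

```text
[-0.414 -0.279 -0.866] G [-26.272   1.307  36.533] retract 9cm [3.724 2.514 7.798]
time: 8.75
ee_pos: [0.5593, -0.1158, 0.0585]
eef_rot: [0.159, 0.688, -0.482, 0.518]
ft_force: [0.1, 1.1, -0.7]
width: 0.0615
```

```bash
python3 -m pendant '[{"translation":[0.37,0.25,0.78],"angular":[0,0,0],"hand":0.45},{"translation":[0.56,0.38,1.17],"angular":[0,0,0],"hand":0.45},{"translation":[0.93,0.63,1.95],"angular":[0,0,0],"hand":0.45},{"translation":[0.93,0.63,1.95],"angular":[0,0,0],"hand":0.45},{"translation":[0.93,0.63,1.95],"angular":[0,0,0],"hand":0.45},{"translation":[0,0,0],"angular":[0,0,0],"hand":0.45}]'
python3 -c "
from plan import *
G=W(-25.7,-15,37); Rt=toolR(33.9,-30); a=Rt[:,0];n=Rt[:,1]
T=G-0.106*a
print(delta(T,Rt))"
```

```text
time: 9.35
ee_pos: [0.5994, -0.0887, 0.1403]
eef_rot: [0.16, 0.687, -0.481, 0.521]
ft_force: [0.4, -0.1, 0.1]
width: 0.0631
(array([-8.601, -7.777, -1.147]), array([ 33.551, -49.273,  -0.093]))
```

```bash
python3 -m pendant '[{"translation":[-0.6,-0.55,0.4],"angular":[2.4,-3.52,0],"hand":0.45},{"translation":[-0.6,-0.55,0.4],"angular":[2.4,-3.52,0],"hand":0.45},{"translation":[-0.6,-0.55,0.3],"angular":[2.4,-3.52,0],"hand":0.45},{"translation":[-0.6,-0.55,0.2],"angular":[2.4,-3.52,0],"hand":0.45},{"translation":[-0.6,-0.55,0.2],"angular":[2.4,-3.52,0],"hand":0.45},{"translation":[-0.6,-0.55,0.1],"angular":[2.4,-3.52,0],"hand":0.45},{"translation":[-0.6,-0.55,0],"angular":[2.4,-3.52,0],"hand":0.45},{"translation":[-0.6,-0.55,-0.2],"angular":[2.4,-3.52,0],"hand":0.45},{"translation":[-0.6,-0.55,-0.3],"angular":[2.4,-3.52,0],"hand":0.45},{"translation":[-0.6,-0.55,-0.4],"angular":[2.4,-3.52,0],"hand":0.45},{"translation":[-0.6,-0.57,-0.4],"angular":[2.4,-3.52,0],"hand":0.45},{"translation":[-0.6,-0.57,-0.4],"angular":[2.4,-3.52,0],"hand":0.45},{"translation":[-0.7,-0.57,-0.5],"angular":[2.4,-3.52,0],"hand":0.45},{"translation":[-0.7,-0.57,-0.55],"angular":[2.4,-3.52,0],"hand":0.45},{"translation":[0,0,0],"angular":[0,0,0],"hand":0.45},{"translation":[0,0,0],"angular":[0,0,0],"hand":0.45}]'
python3 look.py 8 wrist side scene
python3 -c "
from plan import *
G=W(-25.7,-15,37); Rt=toolR(33.9,-30); a=Rt[:,0];n=Rt[:,1]
T=G-0.106*a
print(delta(T,Rt))"
```

```text
time: 10.95
ee_pos: [0.5106, -0.1685, 0.1254]
eef_rot: [0.481, 0.519, -0.161, 0.687]
ft_force: [0.0, -0.0, 0.0]
width: 0.0629
10.95 [ 0.511 -0.169  0.125] [ 0.796  0.157 -0.31   2.056 -0.599  0.778  1.488] [ 0.008 -0.025  0.007] 0.06286755888873442
(array([0.16 , 0.096, 0.28 ]), array([ 0.1  , -0.296, -0.269]))
```

View pics/wrist8.png

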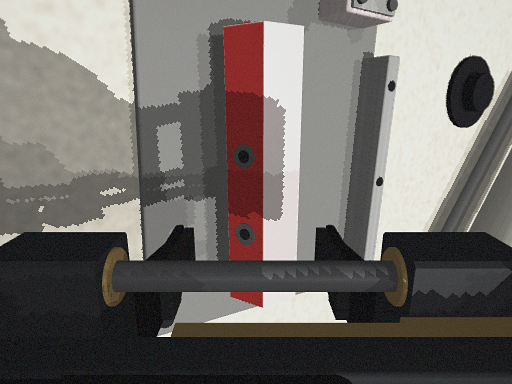

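View pics/side8c.png

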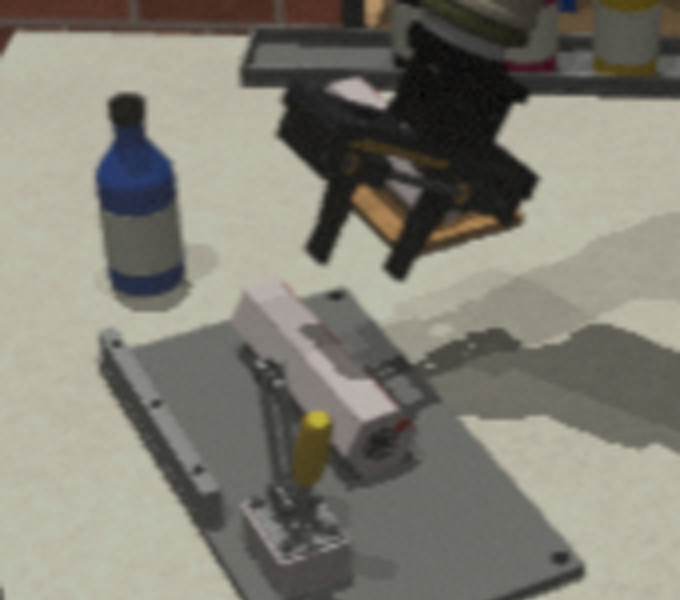

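```bash
python3 - <<'E'
from plan import *
s=np.load('s8.npy',allow_pickle=True).item(); c=cam('wrist',s)
f=lambda uv,z:(onplane(c,(uv[1],uv[0]),z)-b)@np.stack([bx,by,ez],1)*1e3
for n,uv,z in [('ridgeL',(264,22),.062),('ridgeL',(263,250),.062),('ridgeR',(304,26),.062),('ridgeR',(301.5,240),.062),('corL',(223.5,27),.037),('corL',(231,295),.037)]: print(n,f(uv,z))
E
```

```text
ridgeL [-43.698 100.77   62.   ]
ridgeL [-37.351 -43.025  62.   ]
ridgeR [-14.74  102.646  62.   ]
ridgeR [ -4.129 -41.287  62.   ]
corL [-57.987 100.363  37.   ]
corL [-48.936 -88.387  37.   ]
```

The wrist view shows the red face with its two screws at (244,155) and (245,234), now the upper face away from the fence; one more flat brings it on top. The bar's axis passes x=-24, y=-15 on the board, turned +2.6°. Next comes the approach.

```bash
python3 -c "
from plan import *
G=W(-23.9,-15,37); Rt=toolR(34.1,-30); a=Rt[:,0];n=Rt[:,1]
T=G-0.106*a-.001*n
print(delta(T,Rt), 8*a)"
```

```text
(array([0.252, 0.127, 0.23 ]), array([ 0.1  , -0.295, -0.069])) [ 3.312  2.243 -6.928]
```

```bash
python3 -m pendant '[{"translation":[0.25,0.13,0.23],"angular":[0.1,-0.3,0],"hand":0.45},{"translation":[0.6,0.4,-1.25],"angular":[0,0,0],"hand":0.45},{"translation":[0.6,0.4,-1.25],"angular":[0,0,0],"hand":0.45},{"translation":[0.6,0.4,-1.25],"angular":[0,0,0],"hand":0.45},{"translation":[0.5,0.35,-1.05],"angular":[0,0,0],"hand":0.45},{"translation":[0.5,0.34,-1.05],"angular":[0,0,0],"hand":0.45},{"translation":[0.5,0.35,-1.05],"angular":[0,0,0],"hand":0.45},{"translation":[0,0,0],"angular":[0,0,0],"hand":0.45},{"translation":[0,0,0],"angular":[0,0,0],"hand":0.45}]'
python3 -c "
from plan import *
G=W(-23.9,-15,37); Rt=toolR(34.1,-30); a=Rt[:,0];n=Rt[:,1]
T=G-0.026*a-.001*n
print(delta(T,Rt))"
```

```text
time: 12.0
ee_pos: [0.5463, -0.1445, 0.0585]
eef_rot: [0.482, 0.518, -0.158, 0.689]
ft_force: [-0.4, -0.1, -0.9]
width: 0.0627
(array([0.112, 0.075, 0.055]), array([-0.071, -0.031,  0.03 ]))
```

```bash
python3 -m pendant '[{"translation":[0.1,0.07,0.04],"angular":[0,0,0],"hand":0.45},{"translation":[0,0,0],"angular":[0,0,0],"hand":0.3},{"translation":[0,0,0],"angular":[0,0,0],"hand":0.2},{"translation":[0,0,0],"angular":[0,0,0],"hand":0.1},{"translation":[0,0,0],"angular":[0,0,0],"hand":-0.2},{"translation":[0,0,0],"angular":[0,0,0],"hand":-0.2},{"translation":[0,0,0],"angular":[0,0,0],"hand":-0.2}]' 15
```

```text
time: 12.7
ee_pos: [0.5475, -0.144, 0.0593]
eef_rot: [0.482, 0.517, -0.158, 0.689]
ft_force: [-1.4, 0.5, 4.6]
width: 0.0498
```

```bash
python3 -m pendant '[{"translation":[0.18,0.12,0.11],"angular":[-1.4,2.07,0],"hand":-0.2},{"translation":[0.18,0.12,0.1],"angular":[-1.4,2.07,0],"hand":-0.2},{"translation":[0.18,0.12,0.09],"angular":[-1.4,2.07,0],"hand":-0.2},{"translation":[0.18,0.12,0.08],"angular":[-1.4,2.07,0],"hand":-0.2},{"translation":[0.19,0.13,0.07],"angular":[-1.4,2.07,0],"hand":-0.2},{"translation":[0.19,0.13,0.06],"angular":[-1.4,2.07,0],"hand":-0.2}]'
python3 look.py 9 side
```

```text
time: 13.3
ee_pos: [0.5583, -0.1368, 0.0646]
eef_rot: [0.41, 0.576, -0.248, 0.662]
ft_force: [-3.3, 1.0, 5.1]
width: 0.0497
13.3 [ 0.558 -0.137  0.065] [ 0.443  0.319 -0.193  1.924 -0.201  0.743  0.995] [-3.316  1.024  5.068] 0.049687432234547475
```

```bash
python3 -m pendant '[{"translation":[0.19,0.13,0.06],"angular":[-1.4,2.07,0],"hand":-0.2},{"translation":[0.19,0.13,0.05],"angular":[-1.4,2.07,0],"hand":-0.2},{"translation":[0.2,0.13,0.04],"angular":[-1.4,2.07,0],"hand":-0.2},{"translation":[0.2,0.13,0.03],"angular":[-1.4,2.07,0],"hand":-0.2},{"translation":[0.2,0.13,0.01],"angular":[-1.4,2.07,0],"hand":-0.2},{"translation":[0.2,0.13,0],"angular":[-1.4,2.07,0],"hand":-0.2}]'
python3 look.py 10 side
```

```text
time: 13.95
ee_pos: [0.5704, -0.1281, 0.0664]
eef_rot: [0.332, 0.625, -0.331, 0.624]
ft_force: [-1.5, 2.4, 5.2]
width: 0.0501
13.95 [ 0.57  -0.128  0.066] [ 0.239  0.413 -0.117  1.756  0.055  0.976  0.696] [-1.541  2.353  5.227] 0.05009991852354281
```

```bash
python3 -m pendant '[{"translation":[0.2,0.135,0.0],"angular":[-1.4,2.07,0],"hand":-0.2},{"translation":[0.2,0.135,-0.01],"angular":[-1.4,2.07,0],"hand":-0.2},{"translation":[0.2,0.135,-0.02],"angular":[-1.4,2.07,0],"hand":-0.2},{"translation":[0.2,0.135,-0.03],"angular":[-1.4,2.07,0],"hand":-0.2},{"translation":[0.2,0.13,-0.045],"angular":[-1.4,2.07,0],"hand":-0.2},{"translation":[0.2,0.13,-0.055],"angular":[-1.4,2.07,0],"hand":-0.2}]' 
python3 look.py 11 side scene
```

```text
time: 14.6
ee_pos: [0.5822, -0.1204, 0.0646]
eef_rot: [0.247, 0.663, -0.41, 0.575]
ft_force: [-0.4, 2.4, 4.2]
width: 0.0497
14.6 [ 0.582 -0.12   0.065] [ 0.093  0.562 -0.068  1.562  0.199  1.241  0.541] [-0.374  2.389  4.226] 0.049664082987896215
```

View pics/side11c.png

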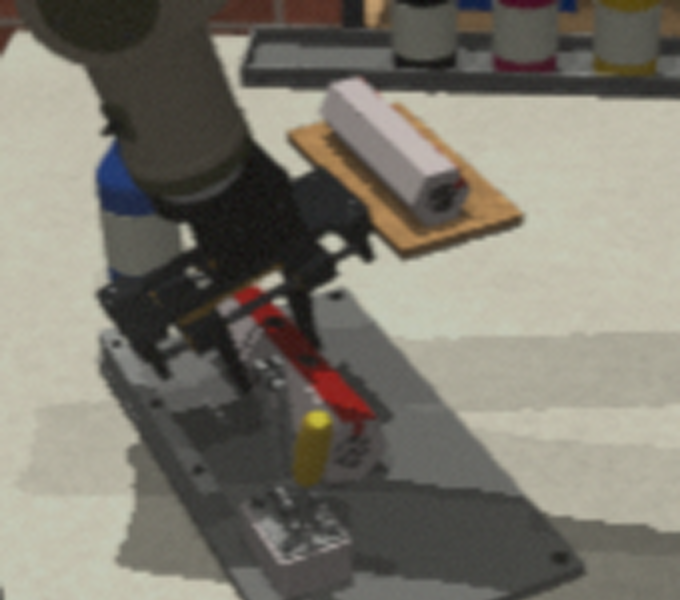

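View pics/scene11c.png

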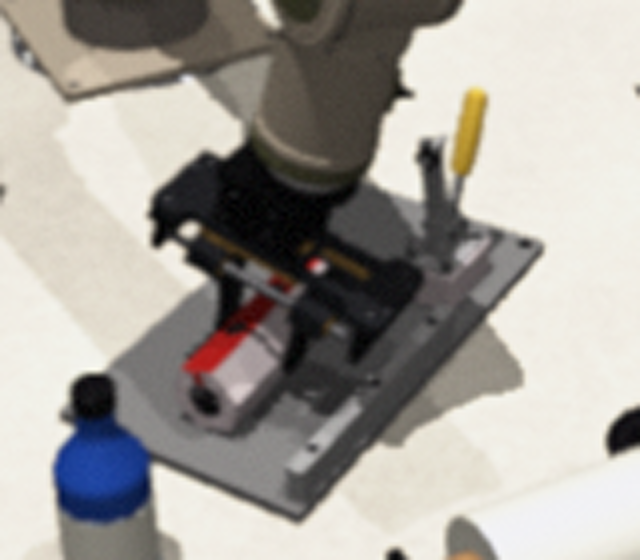

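The second flat is nearly done, with the red face almost on top. The gripper body clears the fence and the clamp. Next are the last 15 degrees.

```bash
python3 -m pendant '[{"translation":[0.195,0.13,-0.065],"angular":[-1.4,2.07,0],"hand":-0.2},{"translation":[0.195,0.13,-0.075],"angular":[-1.4,2.07,0],"hand":-0.2},{"translation":[0.19,0.125,-0.085],"angular":[-1.4,2.07,0],"hand":-0.2},{"translation":[0.185,0.125,-0.095],"angular":[-1.4,2.07,0],"hand":-0.2},{"translation":[0.18,0.12,-0.105],"angular":[-1.4,2.07,0],"hand":-0.2},{"translation":[0.18,0.12,-0.115],"angular":[-1.4,2.07,0],"hand":-0.2},{"translation":[0,0,0],"angular":[0,0,0],"hand":-0.2}]' 
python3 look.py 12 side scene
```

```text
time: 15.4
ee_pos: [0.5927, -0.1137, 0.0589]
eef_rot: [0.158, 0.69, -0.483, 0.516]
ft_force: [-3.8, -1.0, 9.0]
width: 0.0498
15.4 [ 0.593 -0.114  0.059] [-0.017  0.746 -0.024  1.35   0.285  1.509  0.471] [-3.828 -1.014  9.048] 0.04977863191655352
```

View pics/side12c.png

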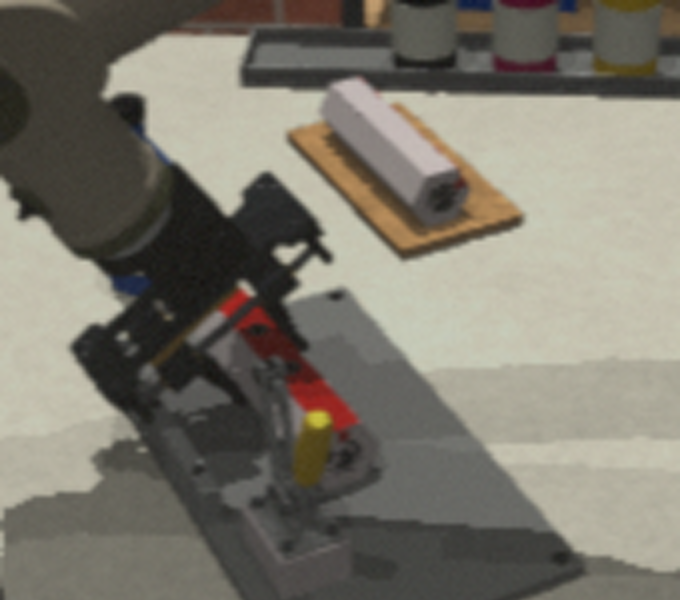

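View pics/scene12c.png

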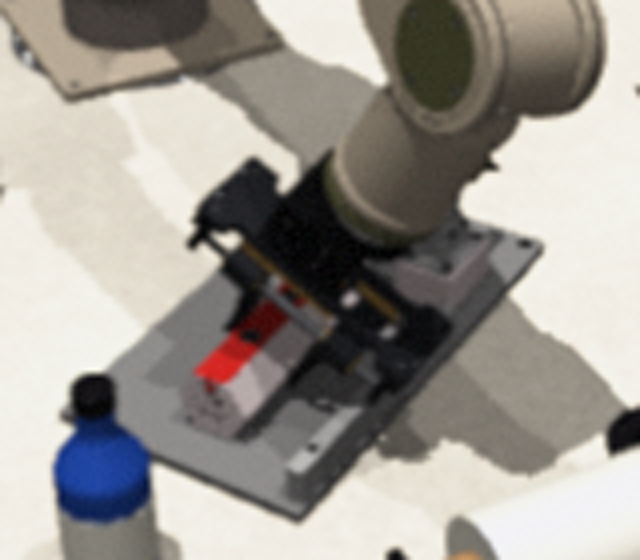

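Red is on top in both views: side crop (290,350), scene crop (245,345). Now I'll release and back off.

```bash
python3 -m pendant '[{"translation":[0,0,0],"angular":[0,0,0],"hand":0.2},{"translation":[0,0,0],"angular":[0,0,0],"hand":0.3},{"translation":[0,0,0],"angular":[0,0,0],"hand":0.45},{"translation":[0,0,0],"angular":[0,0,0],"hand":0.45},{"translation":[0.37,0.25,0.78],"angular":[0,0,0],"hand":0.45},{"translation":[0.56,0.38,1.17],"angular":[0,0,0],"hand":0.45},{"translation":[0.93,0.63,1.95],"angular":[0,0,0],"hand":0.45},{"translation":[0.93,0.63,1.95],"angular":[0,0,0],"hand":0.45},{"translation":[0.93,0.63,1.95],"angular":[0,0,0],"hand":0.45},{"translation":[0,0,0],"angular":[0,0,0],"hand":0.3}]'
python3 -c "
from plan import *
Rt=toolR(31.2,0)
print(delta(W(-62,0,160),Rt))"
```

```text
time: 16.5
ee_pos: [0.6331, -0.0863, 0.1406]
eef_rot: [0.16, 0.688, -0.481, 0.52]
ft_force: [0.4, -0.3, 0.3]
width: 0.0607
(array([-11.456,  -5.682,   1.939]), array([ 16.098, -24.883,  -2.82 ]))
```

```bash
python3 -m pendant '[{"translation":[-1.43,-0.71,0.6],"angular":[2.01,-3.11,-0.35],"hand":-1},{"translation":[-1.43,-0.71,0.6],"angular":[2.01,-3.11,-0.35],"hand":-1},{"translation":[-1.43,-0.71,0.4],"angular":[2.01,-3.11,-0.35],"hand":-1},{"translation":[-1.43,-0.71,0.3],"angular":[2.01,-3.11,-0.35],"hand":-1},{"translation":[-1.43,-0.71,0],"angular":[2.01,-3.11,-0.35],"hand":-1},{"translation":[-1.43,-0.71,0],"angular":[2.01,-3.11,-0.35],"hand":-1},{"translation":[-1.43,-0.71,0],"angular":[2.01,-3.11,-0.35],"hand":-1},{"translation":[-1.43,-0.71,0],"angular":[2.01,-3.11,-0.35],"hand":-1},{"translation":[0,0,0],"angular":[0,0,0],"hand":-1},{"translation":[0,0,0],"angular":[0,0,0],"hand":-1}]'
python3 look.py 13 wrist side scene
python3 -c "
from plan import *
Rt=toolR(31.2,0)
print(delta(W(-62,0,45),Rt))"
```

```text
time: 17.5
ee_pos: [0.5159, -0.1452, 0.1565]
eef_rot: [0.346, 0.618, -0.349, 0.614]
ft_force: [-0.0, 0.6, 0.1]
width: 0.0006
17.5 [ 0.516 -0.145  0.156] [ 0.246  0.215 -0.065  1.805  0.018  1.127  0.718] [-0.024  0.601  0.114] 0.0005503766861893965
(array([  0.171,   0.075, -11.092]), array([ 0.041, -0.385, -0.098]))
```

View pics/wrist13.png

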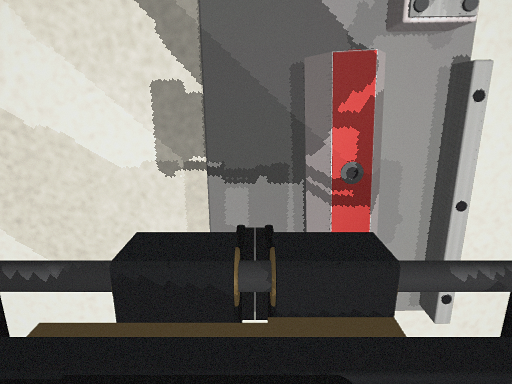

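View pics/scene13c.png

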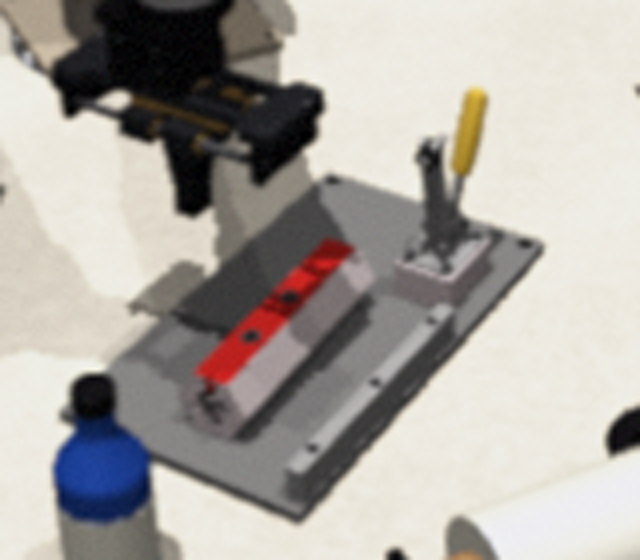

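```bash
python3 - <<'E'
from plan import *
s=np.load('s13.npy',allow_pickle=True).item(); c=cam('wrist',s)
f=lambda uv,z:(onplane(c,(uv[1],uv[0]),z)-b)@np.stack([bx,by,ez],1)*1e3
for n,uv,z in [('ridgeL',(333,52),.062),('ridgeL',(331.5,230),.062),('ridgeR',(378,49),.062),('ridgeR',(370,230),.062),('corL',(306,58),.037),('fence',(472,62),.042),('fence',(435,318),.042),('tcp',(0,0),0)]: print(n,f(uv,z))
print((s['ee_pos']-b)@np.stack([bx,by,ez],1)*1e3)
E
python3 -m pendant '[{"translation":[0,0.1,-1.8],"angular":[0,-0.3,0],"hand":-1},{"translation":[0,0,-2.5],"angular":[0,0,0],"hand":-1},{"translation":[0,0,-2.5],"angular":[0,0,0],"hand":-1},{"translation":[0,0,-2.3],"angular":[0,0,0],"hand":-1},{"translation":[0,0,-1.5],"angular":[0,0,0],"hand":-1},{"translation":[0,0,-0.5],"angular":[0,0,0],"hand":-1},{"translation":[0,0,0],"angular":[0,0,0],"hand":-1}]'
```

```text
ridgeL [-14.214 101.933  62.   ]
ridgeL [ -8.574 -20.427  62.   ]
ridgeR [ 14.48  103.517  62.   ]
ridgeR [ 19.814 -20.554  62.   ]
corL [-27.968 101.25   37.   ]
fence [87.805 97.261 42.   ]
fence [  90.043 -110.349   42.   ]
tcp [-265.393  150.016    0.   ]
[-65.349  -0.335 156.45 ]
time: 18.35
ee_pos: [0.5162, -0.1432, 0.0443]
eef_rot: [0.346, 0.617, -0.347, 0.615]
ft_force: [-0.9, -0.3, 0.9]
width: 0.0005
```

```bash
python3 -m pendant '[{"translation":[0.85,0.52,0],"angular":[0,0,0],"hand":-1},{"translation":[0.85,0.52,0],"angular":[0,0,0],"hand":-1},{"translation":[0.43,0.26,0],"angular":[0,0,0],"hand":-1},{"translation":[0.43,0.26,0],"angular":[0,0,0],"hand":-1},{"translation":[0.43,0.26,0],"angular":[0,0,0],"hand":-1},{"translation":[0.43,0.26,0],"angular":[0,0,0],"hand":-1},{"translation":[0.43,0.26,0],"angular":[0,0,0],"hand":-1},{"translation":[0.43,0.26,0],"angular":[0,0,0],"hand":-1},{"translation":[0.43,0.26,0],"angular":[0,0,0],"hand":-1},{"translation":[0.43,0.26,0],"angular":[0,0,0],"hand":-1},{"translation":[0,0,0],"angular":[0,0,0],"hand":-1}]'
python3 look.py 14 wrist side scene; python3 -c "
from plan import *
s=r.read_state();print((s['ee_pos']-b)@np.stack([bx,by,ez],1)*1e3,s['ft_force']@bx)"
```

```text
time: 19.45
ee_pos: [0.5677, -0.1128, 0.045]
eef_rot: [0.347, 0.616, -0.348, 0.616]
ft_force: [-1.2, -0.7, 1.4]
width: 0.0004
19.45 [ 0.568 -0.113  0.045] [ 0.179  0.429 -0.076  1.785  0.041  0.93   0.63 ] [-1.192 -0.674  1.35 ] 0.00042403598287387486
[-4.328  0.228 45.034] -1.1143455316703457
```

View pics/wrist14.png

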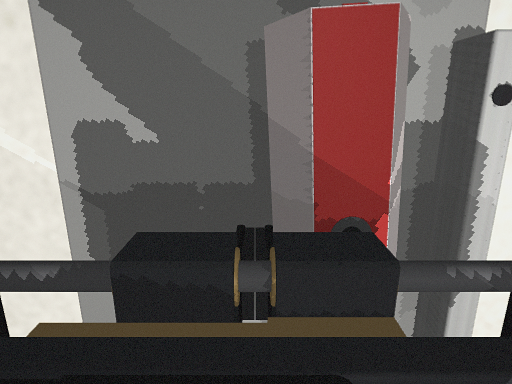

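View pics/scene14c.png

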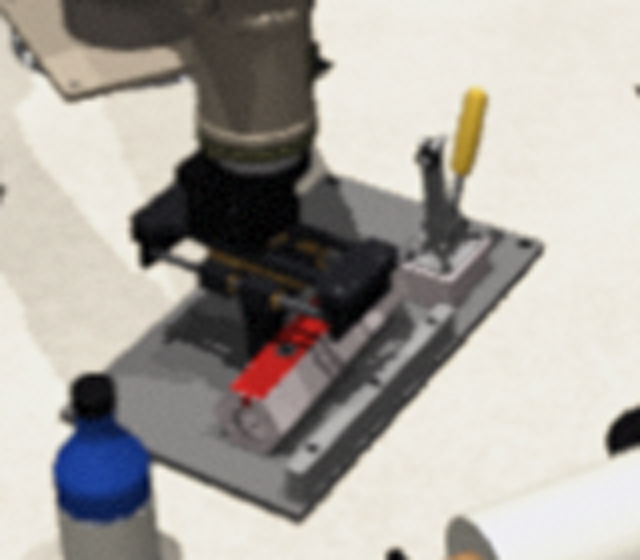

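```bash
python3 -m pendant '[{"translation":[0.34,0.21,0],"angular":[0,0,0],"hand":-1},{"translation":[0.34,0.21,0],"angular":[0,0,0],"hand":-1},{"translation":[0.34,0.21,0],"angular":[0,0,0],"hand":-1},{"translation":[0.17,0.1,0],"angular":[0,0,0],"hand":-1},{"translation":[0.17,0.1,0],"angular":[0,0,0],"hand":-1},{"translation":[0,0,0],"angular":[0,0,0],"hand":-1}]'
python3 look.py 15 wrist side; python3 -c "
from plan import *
s=r.read_state();print((s['ee_pos']-b)@np.stack([bx,by,ez],1)*1e3,s['ft_force']@bx,s['ft_force']@by)"
```

```text
time: 20.2
ee_pos: [0.5813, -0.1041, 0.0449]
eef_rot: [0.347, 0.616, -0.347, 0.616]
ft_force: [-2.0, -2.0, 0.7]
width: 0.0006
20.2 [ 0.581 -0.104  0.045] [ 0.163  0.451 -0.078  1.753  0.043  0.94   0.612] [-1.981 -1.953  0.718] 0.0006105857671236479
[11.878  0.439 44.986] -2.450373316092181 0.8264835846202504
```

View pics/wrist15.png

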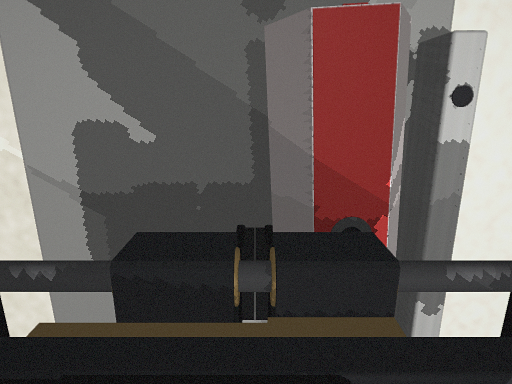

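```bash
python3 - <<'E'
from plan import *
s=np.load('s15.npy',allow_pickle=True).item(); c=cam('wrist',s)
f=lambda uv,z:(onplane(c,(uv[1],uv[0]),z)-b)@np.stack([bx,by,ez],1)*1e3
for n,uv,z in [('ridgeL',(312,10),.062),('ridgeL',(313.5,225),.062),('ridgeR',(400,5),.062),('ridgeR',(388,225),.062),('fenceL',(452,34),.042),('fenceL',(412,330),.042)]: print(n,f(uv,z))
E
python3 -m pendant '[{"translation":[0.17,0.1,0],"angular":[0,0,0],"hand":-1},{"translation":[0.17,0.1,0],"angular":[0,0,0],"hand":-1},{"translation":[0.17,0.1,0],"angular":[0,0,0],"hand":-1},{"translation":[0,0,0],"angular":[0,0,0],"hand":-1}]'; python3 -c "
from plan import *
s=r.read_state();print((s['ee_pos']-b)@np.stack([bx,by,ez],1)*1e3,s['ft_force']@bx,s['ft_force']@by)"
```

```text
ridgeL [ 31.66  101.341  62.   ]
ridgeL [35.227 27.106 62.   ]
ridgeR [ 59.983 102.649  62.   ]
ridgeR [63.73  26.963 62.   ]
fenceL [88.84  97.353 42.   ]
fenceL [ 89.449 -35.714  42.   ]
time: 20.7
ee_pos: [0.5866, -0.1011, 0.045]
eef_rot: [0.347, 0.616, -0.347, 0.616]
ft_force: [-2.5, -1.5, 1.2]
width: 0.0003
[17.989  0.274 45.001] -2.88306493795753 0.016679878479292188
```

```bash
python3 -m pendant '[{"translation":[0.17,0.1,0],"angular":[0,0,0],"hand":-1},{"translation":[0.17,0.1,0],"angular":[0,0,0],"hand":-1},{"translation":[0.09,0.05,0],"angular":[0,0,0],"hand":-1},{"translation":[0,0,0],"angular":[0,0,0],"hand":-1}]'; python3 look.py 16 wrist side;python3 -c "
from plan import *
s=r.read_state();print((s['ee_pos']-b)@np.stack([bx,by,ez],1)*1e3,s['ft_force']@bx,s['ft_force']@by)"
```

```text
time: 21.1
ee_pos: [0.5899, -0.0986, 0.0448]
eef_rot: [0.346, 0.617, -0.348, 0.615]
ft_force: [-6.8, -1.4, 4.0]
width: 0.0003
21.1 [ 0.59  -0.099  0.045] [ 0.153  0.466 -0.079  1.731  0.045  0.949  0.601] [-6.831 -1.382  3.958] 0.00034538988846801914
[22.051  0.669 44.813] -6.1123764603791315 2.9261859921930577
```

View pics/wrist16.png

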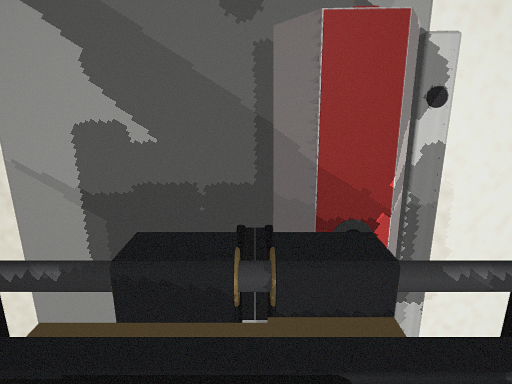

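```bash
python3 -m pendant '[{"translation":[0.09,0.05,0],"angular":[0,0,0],"hand":-1},{"translation":[0.04,0.03,0],"angular":[0,0,0],"hand":-1},{"translation":[0,0,0],"angular":[0,0,0],"hand":-1}]'; python3 look.py 17 wrist side;python3 - <<'E'
from plan import *
s=r.read_state();print((s['ee_pos']-b)@np.stack([bx,by,ez],1)*1e3,s['ft_force']@bx,s['ft_force']@by)
E
```

```text
time: 21.5
ee_pos: [0.5901, -0.0984, 0.0448]
eef_rot: [0.346, 0.617, -0.348, 0.615]
ft_force: [-11.9, -1.9, 8.1]
width: 0.0005
21.5 [ 0.59  -0.098  0.045] [ 0.152  0.468 -0.079  1.729  0.045  0.952  0.599] [-11.937  -1.878   8.129] 0.00045144734764231674
[22.375  0.667 44.761] -11.565321846344158 3.5554837650819398
```

View pics/wrist17.png

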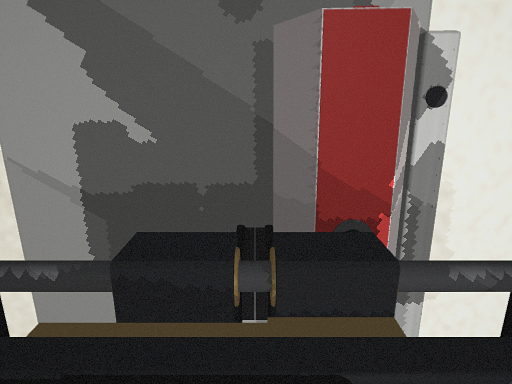

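```bash
python3 - <<'E'
from plan import *
s=np.load('s17.npy',allow_pickle=True).item(); c=cam('wrist',s)
f=lambda uv,z:(onplane(c,(uv[1],uv[0]),z)-b)@np.stack([bx,by,ez],1)*1e3
for n,uv,z in [('ridgeL',(323,10),.062),('ridgeL',(316.5,225),.062),('ridgeR',(411,9),.062),('ridgeR',(391.5,225),.062),('fenceR',(461,32),.042),('fenceR',(422,315),.042)]: print(n,f(uv,z))
im=cv2.imread('pics/wrist17.png'); cv2.imwrite('pics/w17c.png',cv2.resize(im[0:330,260:480],None,fx=1.8*1.5,fy=1.8,interpolation=cv2.INTER_CUBIC))
E
```

```text
ridgeL [ 45.827 101.483  62.   ]
ridgeL [46.902 27.358 62.   ]
ridgeR [ 74.216 101.585  62.   ]
ridgeR [75.504 27.233 62.   ]
fenceR [102.574  98.166  42.   ]
fenceR [103.431 -26.714  42.   ]
```

View pics/w17c.png

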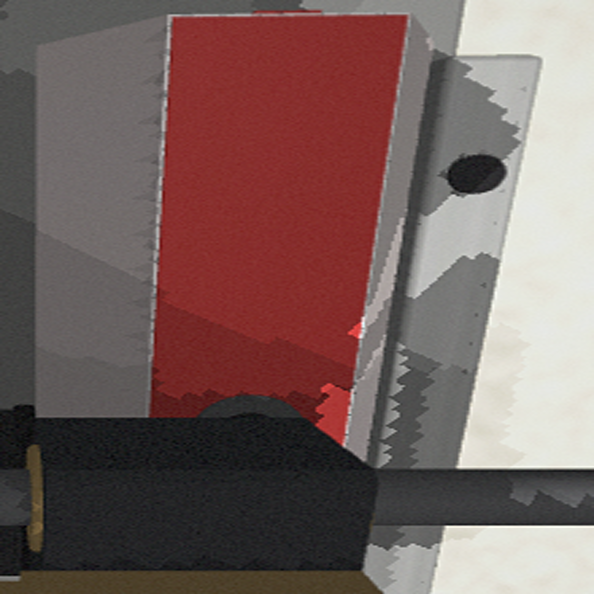

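View pics/side17c.png

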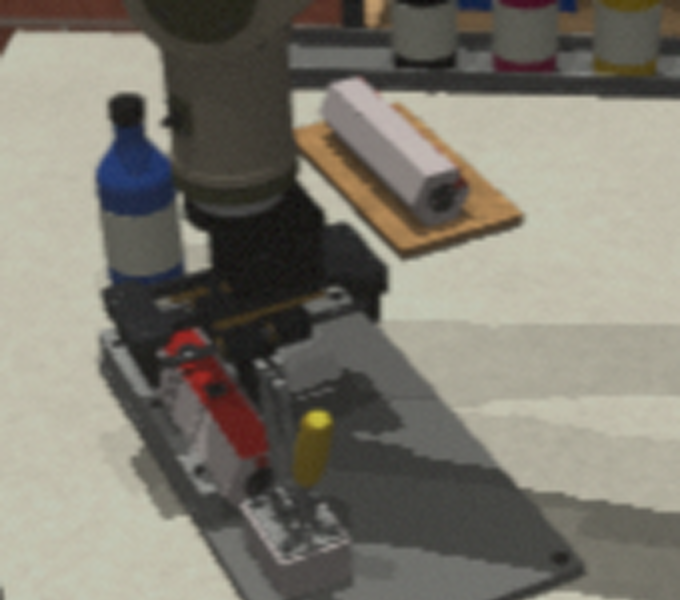

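The mandrel stopped against the fence: the tool held at x≈22 while the push rose from 6 to 11.6 N. I'll back off, go up and take a clear top view of the bar and clamp.

```bash
python3 -m pendant '[{"translation":[-0.5,-0.3,0],"angular":[0,0,0],"hand":-1},{"translation":[-1.5,-0.9,0],"angular":[0,0,0],"hand":-1},{"translation":[-0.4,-0.2,2],"angular":[0,0,0],"hand":-0.4},{"translation":[0,0,4],"angular":[0,0,0],"hand":0},{"translation":[0,0,4],"angular":[0,0,0],"hand":0},{"translation":[0,0,4],"angular":[0,0,0],"hand":0},{"translation":[0,0,4],"angular":[0,0,0],"hand":0},{"translation":[0,1.5,3],"angular":[0,0,0],"hand":0},{"translation":[0,2.5,3],"angular":[0,0,0],"hand":0},{"translation":[0,3,0],"angular":[0,0,0],"hand":0},{"translation":[0,3,0],"angular":[0,0,0],"hand":0},{"translation":[0,3,0],"angular":[0,0,0],"hand":0},{"translation":[0,0,0],"angular":[0,0,0],"hand":0},{"translation":[0,0,0],"angular":[0,0,0],"hand":0}]'
python3 look.py 18 wrist side scene; python3 - <<'E'
from plan import *
s=r.read_state();print((s['ee_pos']-b)@np.stack([bx,by,ez],1)*1e3)
print(delta(W(61,110,290),toolR(31.2,0)))
E
```

```text
time: 23.0
ee_pos: [0.5681, 0.0191, 0.2852]
eef_rot: [0.346, 0.616, -0.347, 0.616]
ft_force: [0.6, 0.2, 0.6]
width: 0.0437
23.0 [0.568 0.019 0.285] [ 0.026  0.197 -0.163  1.552  0.032  1.396  0.408] [0.591 0.171 0.565] 0.04374497453163613
[ 63.902 110.531 285.025]
(array([-0.22 , -0.197,  0.497]), array([ 0.053, -0.037,  0.083]))
```

View pics/wrist18.png

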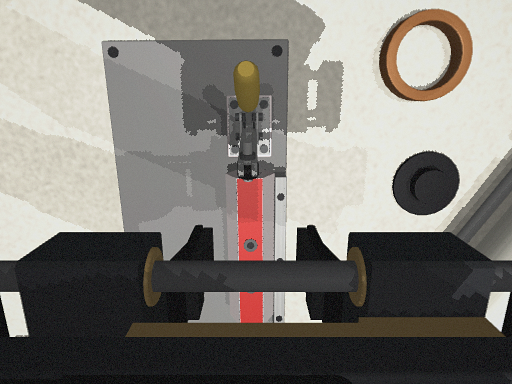

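View pics/side18c.png

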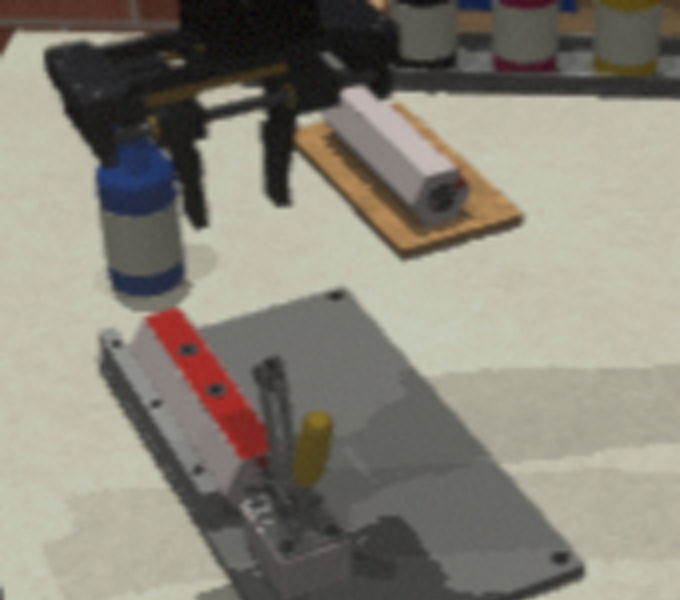

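```bash
python3 - <<'E'
from plan import *
from ov import overlay
s=np.load('s18.npy',allow_pickle=True).item(); c=cam('wrist',s)
overlay('pics/wrist18.png',c,(0.5714,-0.1107,0.5505),'pics/o18.png',(90,310,30,330),2,(61,7,0))
im=cv2.imread('pics/wrist18.png'); cv2.imwrite('pics/w18c.png',cv2.resize(im[50:330,200:310],None,fx=5,fy=2.1,interpolation=cv2.INTER_CUBIC))
# red edges per row
f=lambda uv,z:(onplane(c,(uv[1],uv[0]),z)-b)@np.stack([bx,by,ez],1)*1e3
hsv=cv2.cvtColor(im,cv2.COLOR_BGR2HSV)
m=((hsv[...,0]<8)|(hsv[...,0]>172))&(hsv[...,1]>120)&(hsv[...,2]>80)
L=[]
for row in list(range(185,235,5))+list(range(300,322,4)):
    cc=np.where(m[row,225:275])[0]+225
    if len(cc)>15: 
        a=f((cc[0]-.5,row),.062);d=f((cc[-1]+.5,row),.062);L.append((a[1],a[0],d[0]))
L=np.array(L);print(L)
print(np.degrees(np.polyfit(L[:,0],L[:,1],1)[0]),np.degrees(np.polyfit(L[:,0],L[:,2],1)[0]))
print([f(uv,.042) for uv in [(286.5,180),(286.5,228),(284,315)]])
for n in ['clamp_grip','clamp_pivot']:
    for cm in ('wrist','side','scene'):
        print(n,cm,[(np.round(q['point'],1),round(q['confidence'],2)) for q in r.mark_of(cm,n)[:2]])
E
```

```text
[[ 93.95   45.697  73.387]
 [ 88.21   46.707  73.399]
 [ 82.427  46.608  73.411]
 [ 76.596  46.508  73.423]
 [ 70.716  46.408  73.435]
 [ 64.787  46.307  73.447]
 [ 58.808  46.204  73.459]
 [ 52.778  46.101  73.472]
 [ 46.697  45.998  73.484]
 [ 40.564  45.893  73.497]
 [-51.172  46.771  74.91 ]
 [-56.769  46.684  74.926]
 [-62.406  46.596  74.942]
 [-68.086  46.508  74.958]
 [-73.807  46.419  74.975]
 [-79.575  47.576  74.991]]
-0.2022173591921287 -0.6245894337580775
[array([102.895,  94.675,  42.   ]), array([104.208,  34.917,  42.   ]), array([103.619, -86.873,  42.   ])]
clamp_grip wrist [(array([ 80.5, 245.8]), 0.81)]
clamp_grip side [(array([204.8, 231.3]), 0.71)]
clamp_grip scene [(array([180. , 300.5]), 0.72)]
clamp_pivot wrist [(array([115.6, 245.4]), 0.75), (array([ 82.9, 245.3]), 0.16)]
clamp_pivot side [(array([227.4, 223.7]), 0.61)]
clamp_pivot scene [(array([205.8, 290.6]), 0.93)]
```

View pics/w18c.png

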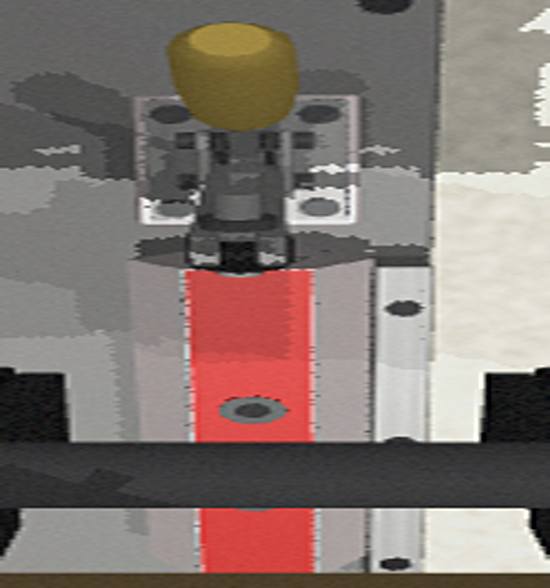

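View pics/o18.png

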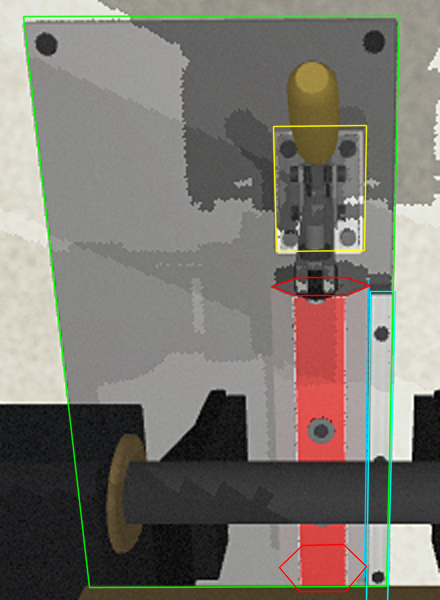

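```bash
python3 - <<'E'
from plan import *
s=np.load('s18.npy',allow_pickle=True).item(); cw=cam('wrist',s);cd=cam('side');cs=cam('scene')
B=np.stack([bx,by,ez],1)
for n,w,d,q in [('grip',(80.5,245.8),(204.8,231.3),(180,300.5)),('piv',(115.6,245.4),(227.4,223.7),(205.8,290.6))]:
    for l in ([(cw,w),(cd,d),(cs,q)],[(cw,w),(cd,d)],[(cw,w),(cs,q)]):
        x,e=tri(*l);print(n,(x-b)@B*1e3,np.array(e)*1e3)
for qq in (0,.06,.12):
    al=np.radians(18)+qq; P=W(61,170+84*np.sin(al),69+84*np.cos(al)); T=W(61,170+104*np.sin(al),69+104*np.cos(al))
    print(qq,(P-b)@B*1e3,proj(cw,P),proj(cd,P),proj(cs,P),'tip',proj(cw,T),proj(cd,T))
E
```

```text
grip [ 59.677 199.575 149.236] [ 0.441 11.94  12.306]
grip [ 55.263 200.57  158.346] [4.523 4.523]
grip [ 63.663 202.237 140.406] [5.185 5.185]
piv [ 57.632 166.875  62.01 ] [2.411 2.94  1.649]
piv [ 58.672 168.143  63.7  ] [2.422 2.422]
piv [ 55.677 168.519  60.167] [0.713 0.713]
0 [ 61.    195.957 148.889] [[248.087  85.194]] [[226.631 207.723]] [[297.167 178.286]] tip [[247.528  75.099]] [[227.308 202.905]]
0.06 [ 61.    200.701 147.188] [[248.074  78.891]] [[227.475 209.369]] [[297.886 178.073]] tip [[247.512  66.671]] [[228.372 204.962]]
0.12 [ 61.    205.334 145.207] [[248.07   72.782]] [[228.309 211.088]] [[298.582 177.955]] tip [[247.508  58.535]] [[229.424 207.113]]
```

The top view shows the mandrel parallel and tight to the fence, with the red face up and its screw at (250,245). The yellow grip is at wrist (246,80). Its mark agrees with a handle angle of about 0.04 rad. Next I'll go above the grip with the jaws across it.

```bash
python3 -c "
from plan import *
print(delta(W(60,199,225),toolR(31.3,0)))"
```

```text
(array([-4.942,  7.268, -5.994]), array([ 0.047, -0.065,  0.13 ]))
```

```bash
python3 -m pendant '[{"translation":[-1.2,1.8,-0.5],"angular":[0,0,0],"hand":0.2},{"translation":[-1.3,1.9,-1],"angular":[0,0,0],"hand":0.2},{"translation":[-1.3,1.9,-1.5],"angular":[0,0,0],"hand":0.2},{"translation":[-1.1,1.7,-2],"angular":[0,0,0],"hand":0.2},{"translation":[0,0,-1],"angular":[0,0,0],"hand":0.2},{"translation":[0,0,0],"angular":[0,0,0],"hand":0.2},{"translation":[0,0,0],"angular":[0,0,0],"hand":0.2}]'
python3 look.py 19 wrist side scene; python3 -c "
from plan import *
print(delta(W(60,199,154),toolR(31.3,0)))"
```

```text
time: 24.15
ee_pos: [0.5195, 0.09, 0.2255]
eef_rot: [0.347, 0.616, -0.348, 0.616]
ft_force: [0.6, 0.0, 0.9]
width: 0.0518
24.15 [0.519 0.09  0.225] [-0.052  0.144 -0.226  1.74   0.035  1.263  0.257] [0.587 0.004 0.898] 0.05184506824162382
(array([-0.115, -0.001, -7.179]), array([0.036, 0.005, 0.174]))
```

View pics/wrist19.png

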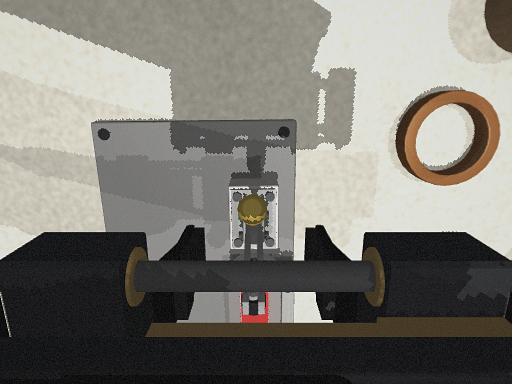

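View pics/side19c.png

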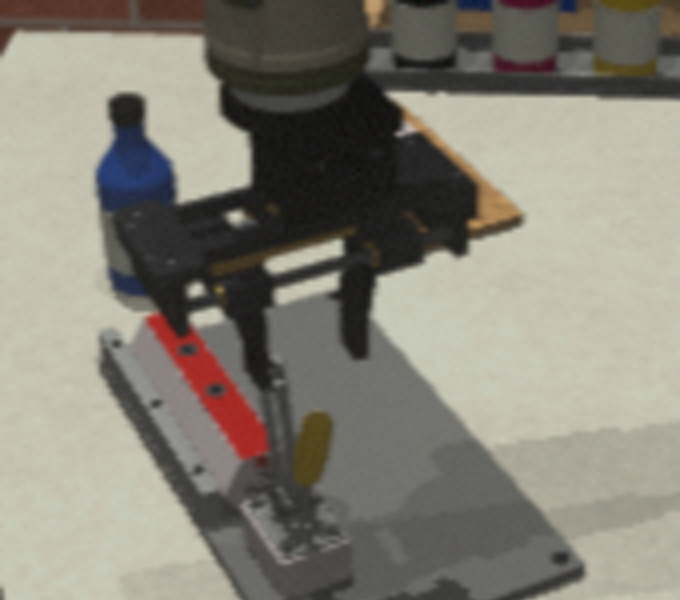

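View pics/scene19c.png

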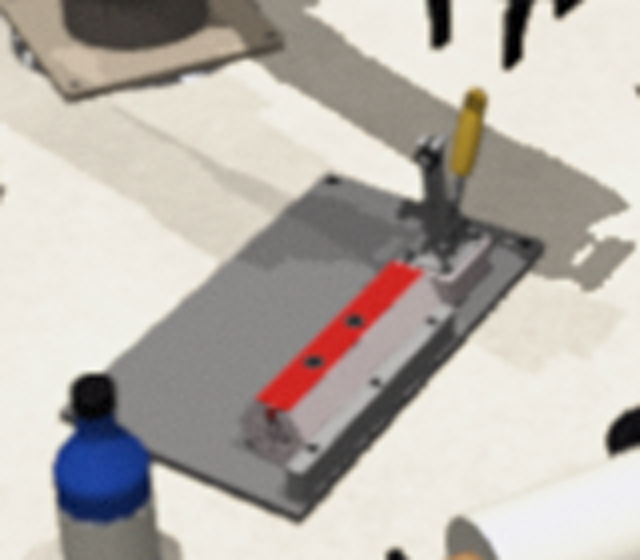

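```bash
python3 - <<'E'
from plan import *
s=np.load('s19.npy',allow_pickle=True).item(); cw=cam('wrist',s);cs=cam('scene')
for q in (0,.04,.08,.12):
    al=np.radians(18)+q; T=W(60,170+104*np.sin(al),69+104*np.cos(al)); print(q,proj(cw,T),proj(cs,T))
E
python3 -c "
import cv2;im=cv2.imread('pics/wrist19.png');cv2.imwrite('pics/w19c.png',cv2.resize(im[170:260,210:300],None,fx=6,fy=6,interpolation=cv2.INTER_CUBIC))"
```

```text
0 [[252.438 216.019]] [[297.989 172.005]]
0.04 [[252.399 209.246]] [[298.586 171.832]]
0.08 [[252.362 202.505]] [[299.17  171.711]]
0.12 [[252.328 195.822]] [[299.74  171.643]]
```

View pics/w19c.png

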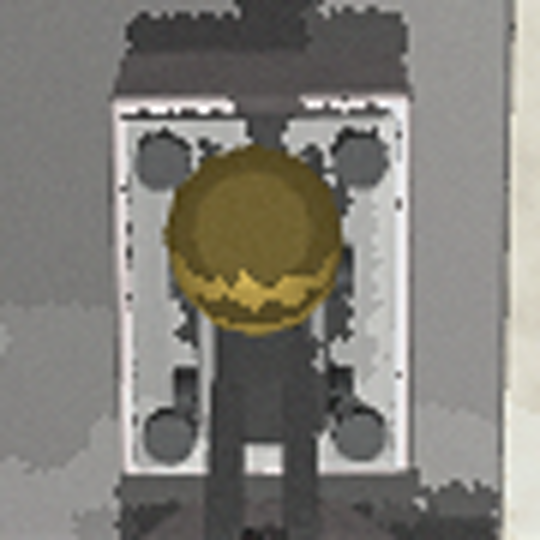

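The handle tip is at wrist (252,208), so the handle is at ~0.045 rad and centred between the jaws. Next I'll descend and grip.

```bash
python3 -m pendant '[{"translation":[-0.1,0,-1.5],"angular":[0,0,0],"hand":0.2},{"translation":[0,0,-2],"angular":[0,0,0],"hand":0.2},{"translation":[0,0,-2],"angular":[0,0,0],"hand":0.2},{"translation":[0,0,-1.6],"angular":[0,0,0],"hand":0.2},{"translation":[0,0,0],"angular":[0,0,0],"hand":-0.2},{"translation":[0,0,0],"angular":[0,0,0],"hand":-0.4},{"translation":[0,0,0],"angular":[0,0,0],"hand":-0.8},{"translation":[0,0,0],"angular":[0,0,0],"hand":-0.8},{"translation":[0,0,0],"angular":[0,0,0],"hand":-0.8}]' 25
python3 look.py 20 side scene; python3 - <<'E'
from plan import *
s=r.read_state();B=np.stack([bx,by,ez],1);p=(s['ee_pos']-b)@B*1e3;print(p)
prev=None
a0=np.radians(18)+.045
N=20
for k in range(N+1):
    al=a0+(np.radians(18)+1.25-a0)*k/N
    P=(84*np.sin(al)*by+84*np.cos(al)*ez)/10
    if prev is not None: print(k,P-prev)
    prev=P
E
```

```text
time: 25.2
ee_pos: [0.5177, 0.0907, 0.1546]
eef_rot: [0.346, 0.616, -0.348, 0.616]
ft_force: [-13.7, -8.2, 12.7]
width: 0.0201
25.2 [0.518 0.091 0.155] [-0.056  0.202 -0.228  1.829  0.051  1.118  0.243] [-13.748  -8.155  12.708] 0.020065020016815878
[ 59.283 199.743 154.697]
1 [-0.245  0.399 -0.192]
2 [-0.238  0.388 -0.22 ]
3 [-0.231  0.376 -0.247]
4 [-0.223  0.363 -0.273]
5 [-0.214  0.348 -0.298]
6 [-0.204  0.332 -0.322]
7 [-0.194  0.315 -0.345]
8 [-0.182  0.297 -0.367]
9 [-0.17   0.278 -0.387]
10 [-0.158  0.257 -0.406]
11 [-0.145  0.236 -0.424]
12 [-0.131  0.214 -0.439]
13 [-0.117  0.191 -0.454]
14 [-0.103  0.167 -0.466]
15 [-0.088  0.143 -0.477]
16 [-0.073  0.118 -0.487]
17 [-0.057  0.093 -0.494]
18 [-0.041  0.068 -0.5  ]
19 [-0.026  0.042 -0.504]
20 [-0.01   0.016 -0.506]
```

View pics/side20c.png

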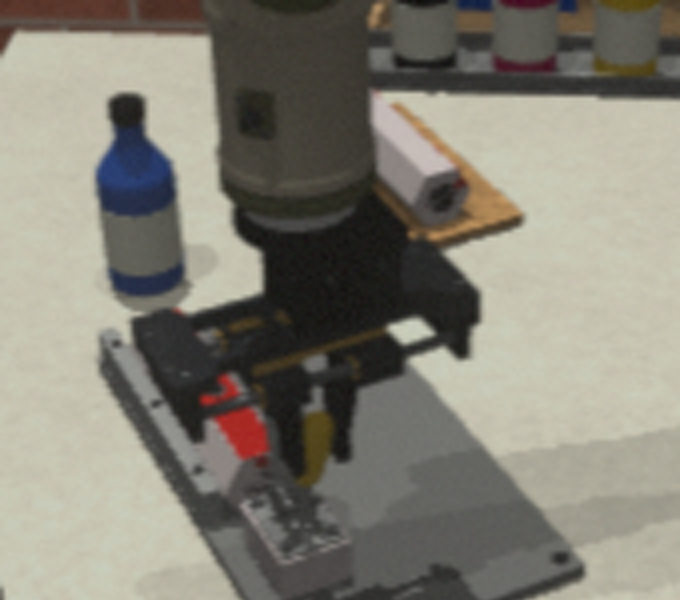

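View pics/scene20c.png

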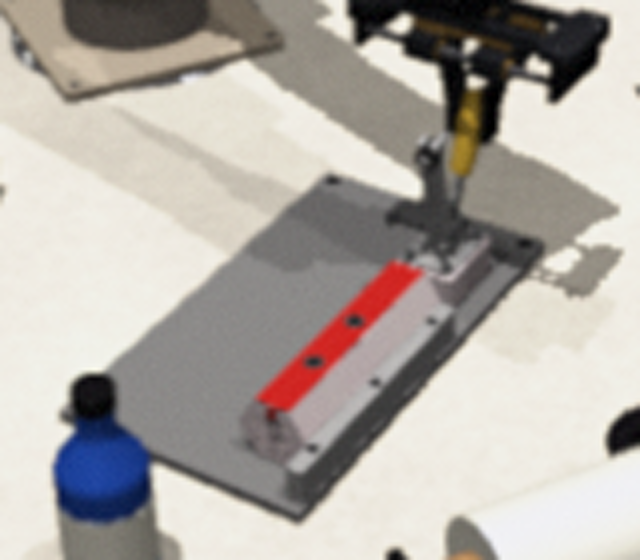

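```bash
python3 -m pendant '[{"translation":[-0.13,-0.08,0],"angular":[0,0,0],"hand":-0.8},{"translation":[-0.12,0.2,-0.09],"angular":[0,0,0],"hand":-0.8},{"translation":[-0.12,0.2,-0.1],"angular":[0,0,0],"hand":-0.8},{"translation":[-0.24,0.39,-0.22],"angular":[0,0,0],"hand":-0.8},{"translation":[-0.23,0.38,-0.25],"angular":[0,0,0],"hand":-0.8},{"translation":[-0.22,0.36,-0.27],"angular":[0,0,0],"hand":-0.8},{"translation":[-0.21,0.35,-0.3],"angular":[0,0,0],"hand":-0.8}]' 30
python3 look.py 21 side; python3 - <<'E'
from plan import *
s=r.read_state();B=np.stack([bx,by,ez],1);p=(s['ee_pos']-b)@B*1e3;print(p,s['ft_force']@B, np.degrees(np.arctan2(p[1]-170,p[2]-6-69)),np.hypot(p[1]-170,p[2]-75))
E
```

```text
time: 26.0
ee_pos: [0.5067, 0.1076, 0.143]
eef_rot: [0.347, 0.615, -0.348, 0.617]
ft_force: [2.9, -5.6, 6.5]
width: 0.0196
26.0 [0.507 0.108 0.143] [-0.08   0.197 -0.242  1.862  0.056  1.087  0.199] [ 2.919 -5.613  6.514] 0.01960887746297263
[ 58.99  220.63  142.385] [ 0.319 -6.577  5.341] 36.91952963089912 84.28629969498607
```

View pics/side21c.png

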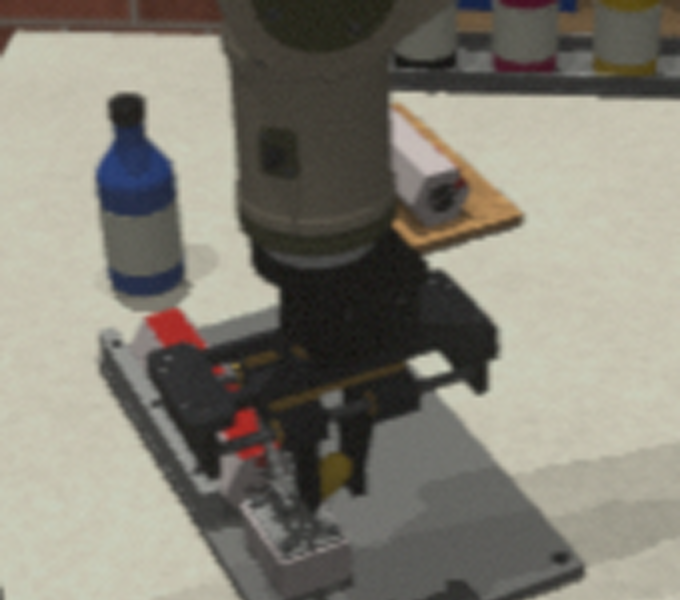

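```bash
python3 -m pendant '[{"translation":[-0.2,0.33,-0.32],"angular":[0,0,0],"hand":-0.8},{"translation":[-0.19,0.31,-0.35],"angular":[0,0,0],"hand":-0.8},{"translation":[-0.18,0.3,-0.37],"angular":[0,0,0],"hand":-0.8},{"translation":[-0.17,0.28,-0.39],"angular":[0,0,0],"hand":-0.8},{"translation":[-0.16,0.26,-0.41],"angular":[0,0,0],"hand":-0.8},{"translation":[-0.14,0.24,-0.42],"angular":[0,0,0],"hand":-0.8},{"translation":[-0.13,0.21,-0.44],"angular":[0,0,0],"hand":-0.8},{"translation":[-0.12,0.19,-0.45],"angular":[0,0,0],"hand":-0.8}]' 30
python3 look.py 22 side scene; python3 - <<'E'
from plan import *
s=r.read_state();B=np.stack([bx,by,ez],1);p=(s['ee_pos']-b)@B*1e3;print(p,s['ft_force']@B, np.degrees(np.arctan2(p[1]-170,p[2]-6-69)),np.hypot(p[1]-170,p[2]-75))
E
```

```text
time: 26.85
ee_pos: [0.4933, 0.1292, 0.111]
eef_rot: [0.347, 0.615, -0.348, 0.617]
ft_force: [2.6, -5.2, 6.1]
width: 0.0193
26.85 [0.493 0.129 0.111] [-0.112  0.221 -0.26   1.91   0.069  1.019  0.142] [ 2.604 -5.15   6.095] 0.019280823752186024
[ 58.859 245.651 110.411] [ 2.041 -6.018 -0.885] 64.91619736764099 83.52864729358906
```

View pics/side22c.png

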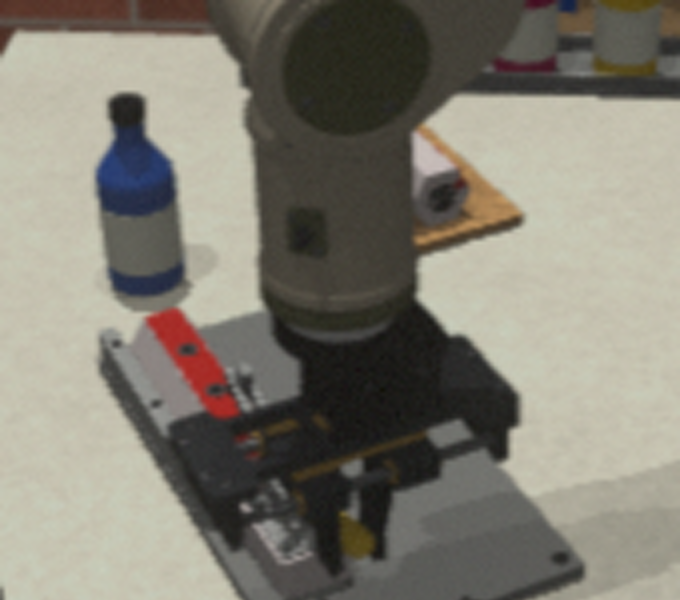

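View pics/scene22c.png

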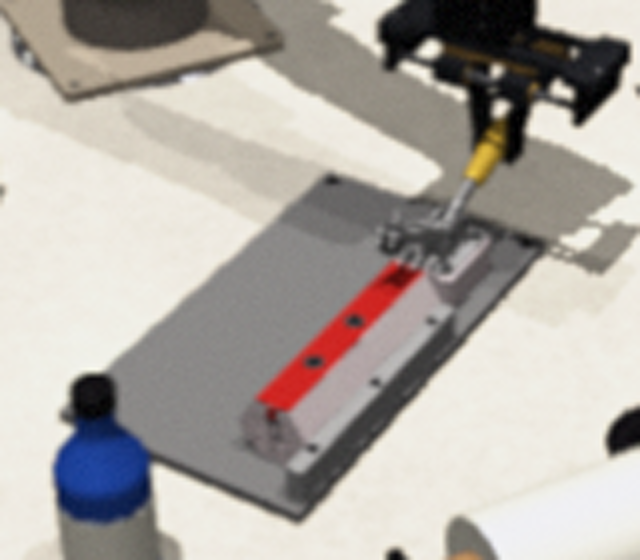

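```bash
python3 -m pendant '[{"translation":[-0.1,0.16,-0.47],"angular":[0,0,0],"hand":-0.8},{"translation":[-0.08,0.14,-0.48],"angular":[0,0,0],"hand":-0.8},{"translation":[-0.07,0.11,-0.49],"angular":[0,0,0],"hand":-0.8},{"translation":[-0.05,0.09,-0.5],"angular":[0,0,0],"hand":-0.8},{"translation":[-0.04,0.06,-0.5],"angular":[0,0,0],"hand":-0.8},{"translation":[-0.02,0.04,-0.5],"angular":[0,0,0],"hand":-0.8},{"translation":[-0.01,0.01,-0.5],"angular":[0,0,0],"hand":-0.8},{"translation":[0,0,0],"angular":[0,0,0],"hand":-0.8}]' 35
python3 look.py 23 side scene; python3 - <<'E'
from plan import *
s=r.read_state();B=np.stack([bx,by,ez],1);p=(s['ee_pos']-b)@B*1e3;print(p,s['ft_force']@B, np.degrees(np.arctan2(p[1]-170,p[2]-6-69)),np.hypot(p[1]-170,p[2]-75))
E
```

```text
time: 27.75
ee_pos: [0.4896, 0.1359, 0.0787]
eef_rot: [0.347, 0.615, -0.348, 0.617]
ft_force: [-11.4, -8.2, 33.7]
width: 0.0191
27.75 [0.49  0.136 0.079] [-0.126  0.261 -0.262  1.94   0.084  0.951  0.115] [-11.373  -8.206  33.706] 0.019115132173338784
[ 59.264 252.999  78.775] [-12.065  -0.606  33.922] 87.39581647549396 83.08501268615584
```

View pics/scene23c.png

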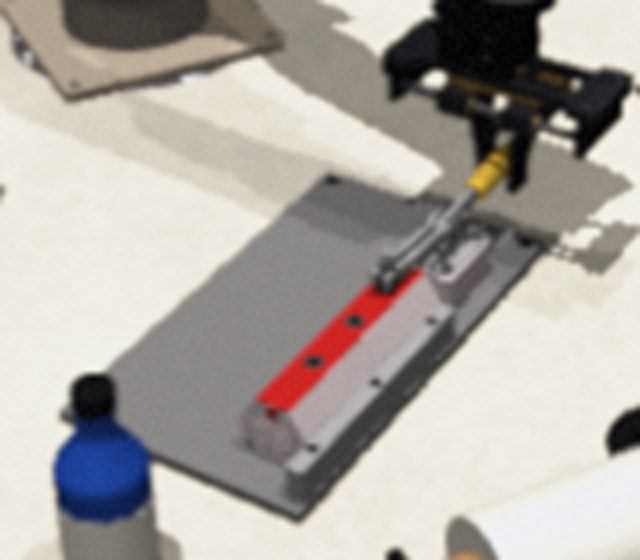

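The arm is level over the mandrel, and the 34 N of resistance suggests the stop. Next I'll release and look from above.

```bash
python3 -m pendant '[{"translation":[0,0,0.15],"angular":[0,0,0],"hand":-0.8},{"translation":[0,0,0],"angular":[0,0,0],"hand":-0.5},{"translation":[0,0,0],"angular":[0,0,0],"hand":-0.1},{"translation":[0,0,0],"angular":[0,0,0],"hand":0.1},{"translation":[0,0,0.5],"angular":[0,0,0],"hand":0.1},{"translation":[0,0,2],"angular":[0,0,0],"hand":0.1},{"translation":[0,0,3],"angular":[0,0,0],"hand":0.1},{"translation":[0,0,3],"angular":[0,0,0],"hand":0.1},{"translation":[0,0,3],"angular":[0,0,0],"hand":0.1},{"translation":[0,0,3],"angular":[0,0,0],"hand":-1},{"translation":[0,0,3],"angular":[0,0,0],"hand":-1},{"translation":[0,0,0],"angular":[0,0,0],"hand":-1},{"translation":[0,0,0],"angular":[0,0,0],"hand":-1}]'
python3 look.py 24 side scene wrist;python3 - <<'E'
from plan import *
cs,cd=cam('scene'),cam('side'); s=r.read_state()
r.camera('wrist');cw=cam('wrist')
B=np.stack([bx,by,ez],1)
ob={}
for cm in ('wrist','side','scene'):
    ob[cm]=r.mark_of(cm,'clamp_grip')[:1]; print(cm,[(np.round(q['point'],1),round(q['confidence'],2)) for q in ob[cm]])
for q in (1.1,1.15,1.2,1.25):
    al=np.radians(18)+q; P=W(60,170+84*np.sin(al),69+84*np.cos(al));T=W(60,170+104*np.sin(al),69+104*np.cos(al)); print(q,proj(cw,P),proj(cd,P),proj(cs,P),'tip',proj(cd,T),proj(cs,T))
E
```

```text
time: 29.15
ee_pos: [0.4886, 0.1365, 0.2526]
eef_rot: [0.347, 0.616, -0.347, 0.616]
ft_force: [0.2, -0.2, -0.7]
width: 0.0234
29.15 [0.489 0.136 0.253] [-0.11   0.085 -0.266  1.747  0.023  1.313  0.163] [ 0.2   -0.223 -0.69 ] 0.023420458494958198
wrist [(array([182.5, 257.6]), 0.79)]
side [(array([241.3, 238.7]), 0.62)]
scene [(array([245.9, 246.6]), 0.65)]
1.1 [[256.547 181.382]] [[238.082 242.372]] [[304.777 187.972]] tip [[241.614 246.493]] [[307.616 184.394]]
1.15 [[256.533 179.788]] [[238.238 243.776]] [[304.813 188.973]] tip [[241.801 248.247]] [[307.655 185.63 ]]
1.2 [[256.52  178.439]] [[238.356 245.128]] [[304.819 190.006]] tip [[241.94  249.932]] [[307.656 186.905]]
1.25 [[256.508 177.33 ]] [[238.437 246.424]] [[304.795 191.069]] tip [[242.031 251.544]] [[307.621 188.214]]
```

View pics/side24c.png

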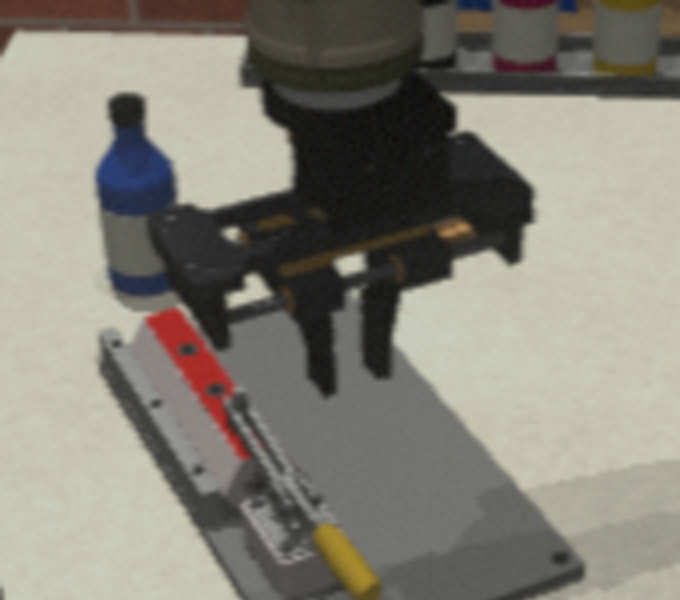

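View pics/scene24c.png

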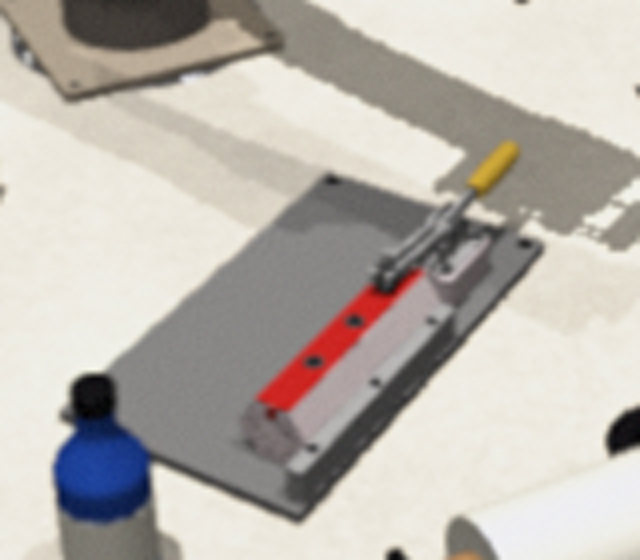

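View pics/wrist24.png

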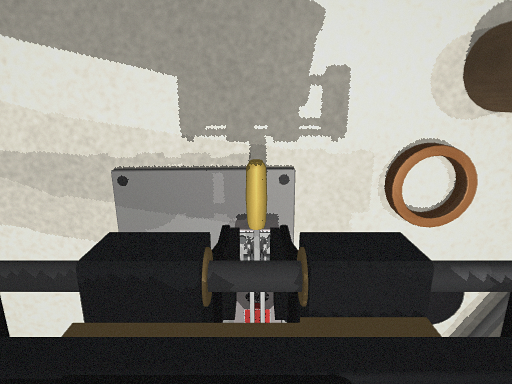

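The handle looks level, but the marks read about 1.1 to 1.2 rad, so I can't tell if it's at the stop. I'll press on top of the grip with closed fingers to be sure.

```bash
python3 -m pendant '[{"translation":[0,0,-2],"angular":[0,0,0],"hand":-1},{"translation":[0,0,-3],"angular":[0,0,0],"hand":-1},{"translation":[0,0,-3.5],"angular":[0,0,0],"hand":-1},{"translation":[0,0,-3],"angular":[0,0,0],"hand":-1},{"translation":[0,0,-1.8],"angular":[0,0,0],"hand":-1},{"translation":[0,0,-0.8],"angular":[0,0,0],"hand":-1},{"translation":[0,0,0],"angular":[0,0,0],"hand":-1}]'
python3 -m pendant '[{"translation":[0,0,-0.2],"angular":[0,0,0],"hand":-1},{"translation":[0,0,-0.2],"angular":[0,0,0],"hand":-1},{"translation":[0,0,0],"angular":[0,0,0],"hand":-1}]'
```

```text
time: 30.2
ee_pos: [0.4879, 0.1362, 0.111]
eef_rot: [0.346, 0.617, -0.348, 0.615]
ft_force: [-0.8, -0.9, 1.2]
width: 0.0008
time: 30.5
ee_pos: [0.4889, 0.1367, 0.1094]
eef_rot: [0.347, 0.616, -0.347, 0.616]
ft_force: [-9.6, -1.8, 19.2]
width: 0.0007
```

```bash
python3 -m pendant '[{"translation":[0.05,0.03,-0.1],"angular":[0,0,0],"hand":-1},{"translation":[0.05,0.03,0],"angular":[0,0,0],"hand":-1},{"translation":[0,0,0],"angular":[0,0,0],"hand":-1}]'; python3 look.py 25 side scene
python3 - <<'E'
from plan import *
s=r.read_state();B=np.stack([bx,by,ez],1);print((s['ee_pos']-b)@B*1e3,s['ft_force']@B,s['torque'])
E
```

```text
time: 30.8
ee_pos: [0.4892, 0.1369, 0.109]
eef_rot: [0.346, 0.616, -0.348, 0.616]
ft_force: [-15.9, -5.5, 31.8]
width: 0.0002
30.8 [0.489 0.137 0.109] [-0.121  0.222 -0.267  1.914  0.069  1.017  0.126] [-15.88   -5.514  31.783] 0.00018853620491699873
[ 59.425 253.98  109.013] [-15.902   3.627  32.234] [-1.047  3.756 -0.   ]
```

View pics/side25c.png

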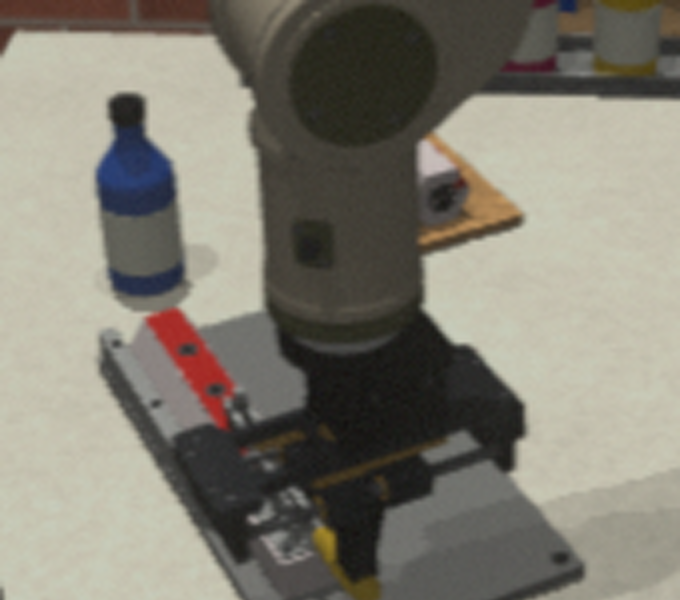

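View pics/scene25c.png

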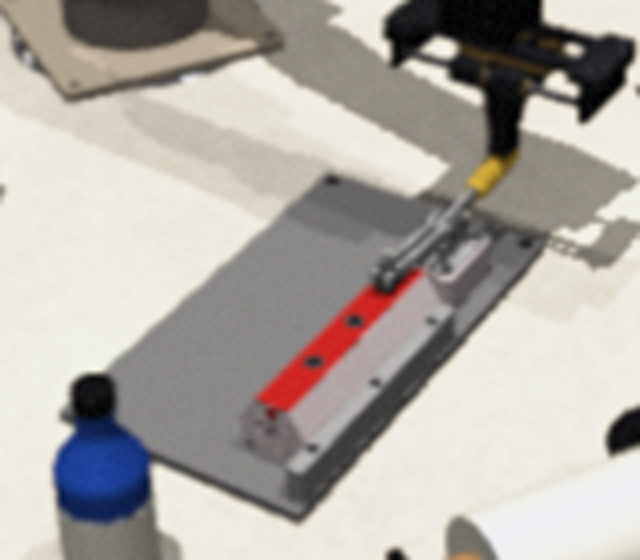

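Pressing with 32 N barely moved it, so it is stiff. I'll lift off and compare the handle's angle with model lines in all three views.

```bash
python3 -m pendant '[{"translation":[0,0,0.5],"angular":[0,0,0],"hand":-1},{"translation":[0,0,3],"angular":[0,0,0],"hand":-1},{"translation":[0,0,4],"angular":[0,0,0],"hand":-1},{"translation":[0,0,4],"angular":[0,0,0],"hand":-1},{"translation":[0.3,-0.6,4],"angular":[0,0,0],"hand":-1},{"translation":[0,0,0],"angular":[0,0,0],"hand":-1},{"translation":[0,0,0],"angular":[0,0,0],"hand":-1}]'
python3 look.py 26 side scene wrist
python3 - <<'E'
from plan import *
s=np.load('s26.npy',allow_pickle=True).item()
for n,c,(x0,x1,y0,y1),f in [('side',cam('side'),(200,270,200,275),8),('scene',cam('scene'),(260,330,170,235),8),('wrist',cam('wrist',s),(210,310,120,260),4)]:
    im=cv2.imread(f'pics/{n}26.png');raw=cv2.resize(im[y0:y1,x0:x1],None,fx=f,fy=f,interpolation=cv2.INTER_CUBIC);o=raw.copy()
    for q,col in [(1.05,(255,0,0)),(1.15,(0,255,0)),(1.25,(0,0,255))]:
        al=np.radians(18)+q
        pts=(proj(c,[W(59,170+rr*np.sin(al),69+rr*np.cos(al)) for rr in (0,36,104)])+.5-[x0,y0])*f
        cv2.polylines(o,[pts.astype(int)],False,col,1,cv2.LINE_AA)
        for p in pts: cv2.circle(o,tuple(p.astype(int)),3,col,1)
    cv2.imwrite(f'pics/{n}26o.png',o)
E
```

```text
time: 31.6
ee_pos: [0.493, 0.131, 0.2622]
eef_rot: [0.347, 0.616, -0.347, 0.616]
ft_force: [-0.8, 0.0, -0.4]
width: 0.0001
31.6 [0.493 0.131 0.262] [-0.102  0.084 -0.261  1.727  0.023  1.332  0.176] [-0.818  0.018 -0.437] 8.496384196508535e-05
```

View pics/side26o.png

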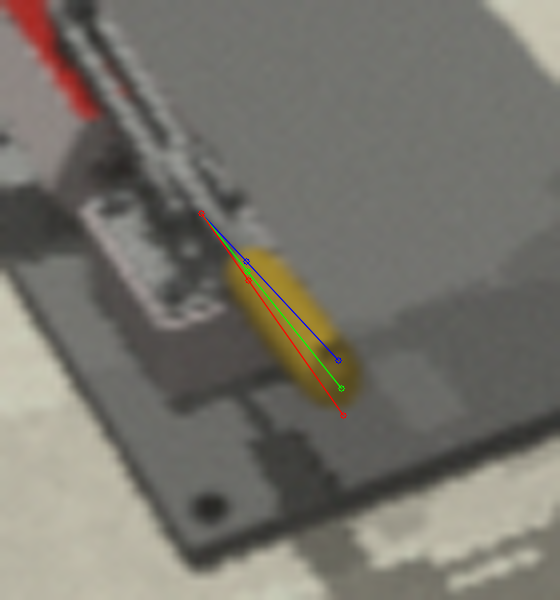

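View pics/scene26o.png

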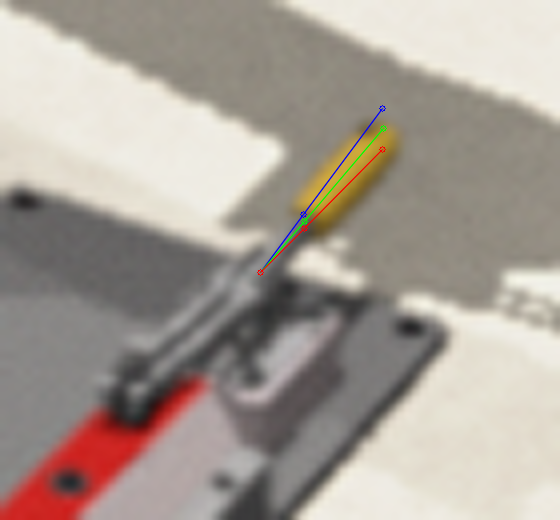

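View pics/wrist26o.png

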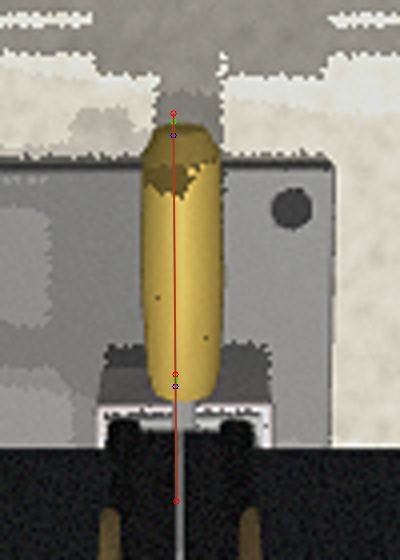

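The lines in all three views put the handle near 1.17 to 1.2 rad, a little short of 1.25. I'll press again further out on the grip, where the leverage is better, and watch whether it yields.

```bash
python3 -c "
from plan import *
s=np.load('s26.npy',allow_pickle=True).item();c=cam('wrist',s)
B=np.stack([bx,by,ez],1)
for col in (146,218): print(((onplane(c,(120+260/4,210+col/4),.074)-b)@B)*1e3)
print(delta(W(60.5,264,120),toolR(31.5,0)))"
```

```text
[ 52.358 237.366  74.   ]
[ 70.364 237.253  74.   ]
(array([ -0.707,   1.513, -14.   ]), array([ 0.076, -0.179,  0.286]))
```

```bash
python3 -m pendant '[{"translation":[-0.35,0.75,-2],"angular":[0,0,0],"hand":-1},{"translation":[-0.35,0.75,-3.5],"angular":[0,0,0],"hand":-1},{"translation":[0,0,-4],"angular":[0,0,0],"hand":-1},{"translation":[0,0,-3],"angular":[0,0,0],"hand":-1},{"translation":[0,0,-1.6],"angular":[0,0,0],"hand":-1},{"translation":[0,0,-0.2],"angular":[0,0,0],"hand":-1},{"translation":[0,0,0],"angular":[0,0,0],"hand":-1}]'
python3 -m pendant '[{"translation":[0,0,-0.2],"angular":[0,0,0],"hand":-1},{"translation":[0,0,0],"angular":[0,0,0],"hand":-1}]'
python3 -m pendant '[{"translation":[0,0,-0.2],"angular":[0,0,0],"hand":-1},{"translation":[0,0,0],"angular":[0,0,0],"hand":-1}]'
```

```text
time: 32.45
ee_pos: [0.4851, 0.1459, 0.1178]
eef_rot: [0.346, 0.617, -0.348, 0.615]
ft_force: [-0.7, -0.6, -0.1]
width: 0.0003
time: 32.65
ee_pos: [0.486, 0.146, 0.117]
eef_rot: [0.347, 0.616, -0.347, 0.616]
ft_force: [0.1, -0.5, -0.8]
width: 0.0002
time: 32.85
ee_pos: [0.4856, 0.1459, 0.1145]
eef_rot: [0.347, 0.616, -0.347, 0.616]
ft_force: [-0.2, -0.2, 0.6]
width: 0.0008
```

```bash
for i in 1 2 3 ; do python3 -m pendant '[{"translation":[0,0,-0.2],"angular":[0,0,0],"hand":-1},{"translation":[0,0,0],"angular":[0,0,0],"hand":-1}]' | egrep "ee_pos|ft|time"; done
```

```text
time: 33.05
ee_pos: [0.4854, 0.1459, 0.1121]
ft_force: [-0.0, 0.3, -0.5]
time: 33.25
ee_pos: [0.4857, 0.146, 0.1106]
ft_force: [-1.7, -1.1, 5.3]
time: 33.45
ee_pos: [0.4858, 0.1461, 0.1097]
ft_force: [-6.6, -1.6, 16.1]
```

```bash
for i in 1 2 ; do python3 -m pendant '[{"translation":[0,0,-0.15],"angular":[0,0,0],"hand":-1},{"translation":[0,0,0],"angular":[0,0,0],"hand":-1},{"translation":[0,0,0],"angular":[0,0,0],"hand":-1}]' | egrep "ee_pos|ft|time"; done
```

```text
time: 33.75
ee_pos: [0.4859, 0.1463, 0.1091]
ft_force: [-10.0, -2.8, 27.0]
time: 34.05
ee_pos: [0.4861, 0.1464, 0.1086]
ft_force: [-14.6, -3.6, 36.4]
```

```bash
python3 -m pendant '[{"translation":[0,0,1],"angular":[0,0,0],"hand":-1},{"translation":[0,0,1],"angular":[0,0,0],"hand":-1},{"translation":[0.73,-1.19,0],"angular":[0,0,0],"hand":-1},{"translation":[0.73,-1.19,0],"angular":[0,0,0],"hand":-1},{"translation":[0.73,-1.2,0],"angular":[0,0,0],"hand":-1},{"translation":[0,0,-0.8],"angular":[0,0,0],"hand":-1},{"translation":[0,0,-0.4],"angular":[0,0,0],"hand":-1},{"translation":[0,0,0],"angular":[0,0,0],"hand":-1}]'| egrep "ee_pos|ft|time"; for i in 1 2 3 4 ; do python3 -m pendant '[{"translation":[0,0,-0.15],"angular":[0,0,0],"hand":-1},{"translation":[0,0,0],"angular":[0,0,0],"hand":-1}]' | egrep "ee_pos|ft|time"; done
```

```text
time: 34.85
ee_pos: [0.5065, 0.1103, 0.1119]
ft_force: [-0.6, 0.4, 0.3]
time: 35.05
ee_pos: [0.5072, 0.1105, 0.1116]
ft_force: [0.2, 0.6, -0.2]
time: 35.25
ee_pos: [0.5074, 0.1102, 0.1102]
ft_force: [-0.0, -0.4, 0.6]
time: 35.45
ee_pos: [0.5076, 0.1103, 0.109]
ft_force: [-1.4, 0.2, 3.2]
time: 35.65
ee_pos: [0.5077, 0.1103, 0.1085]
ft_force: [-4.9, -0.9, 13.6]
```

Light contact comes at nearly the same height at r≈52 mm (109 mm) and r≈94 mm (110.6 mm). The grip also tapers by about 1 mm, so the handle is level within about 0.03 rad. It is hard against its stop: 36 N gives only ~2 mm of elastic give. Next I'll retreat and do a final check.

```bash
python3 -m pendant '[{"translation":[0,0,1],"angular":[0,0,0],"hand":-1},{"translation":[0,0,3],"angular":[0,0,0],"hand":-1},{"translation":[0,0,4],"angular":[0,0,0],"hand":-1},{"translation":[0,0,4],"angular":[0,0,0],"hand":-1},{"translation":[0,0,4],"angular":[0,0,0],"hand":-1},{"translation":[0.8,-1.3,3],"angular":[0,0,0],"hand":-1},{"translation":[1,-1.7,1],"angular":[0,0,0],"hand":-1},{"translation":[1,-1.7,0],"angular":[0,0,0],"hand":-1},{"translation":[1,-1.7,0],"angular":[0,0,0],"hand":-1},{"translation":[0.5,-0.8,0],"angular":[0,0,0],"hand":-1},{"translation":[0,0,0],"angular":[0,0,0],"hand":-1},{"translation":[0,0,0],"angular":[0,0,0],"hand":-1}]'
python3 look.py 27 side scene wrist
python3 - <<'E'
from plan import *
from ov import overlay
s=np.load('s27.npy',allow_pickle=True).item(); c=cam('wrist',s)
print((s['ee_pos']-b)@np.stack([bx,by,ez],1)*1e3)
im=cv2.imread('pics/wrist27.png')
f=lambda uv,z:(onplane(c,(uv[1],uv[0]),z)-b)@np.stack([bx,by,ez],1)*1e3
hsv=cv2.cvtColor(im,cv2.COLOR_BGR2HSV)
m=((hsv[...,0]<8)|(hsv[...,0]>172))&(hsv[...,1]>120)&(hsv[...,2]>80)
for row in range(100,330,15):
    cc=np.where(m[row,200:320])[0]+200
    if len(cc)>15: print(row,cc[0],cc[-1],f((cc[0]-.5,row),.062)[:2],f((cc[-1]+.5,row),.062)[:2])
E
```

```text
time: 36.85
ee_pos: [0.5501, 0.039, 0.3072]
eef_rot: [0.347, 0.617, -0.347, 0.616]
ft_force: [-0.5, 1.1, -0.0]
width: 0.0003
36.85 [0.55  0.039 0.307] [ 0.006  0.154 -0.18   1.556  0.028  1.436  0.37 ] [-0.503  1.064 -0.042] 0.0003401887039977285
[ 60.124 138.716 307.209]
```

View pics/wrist27.png

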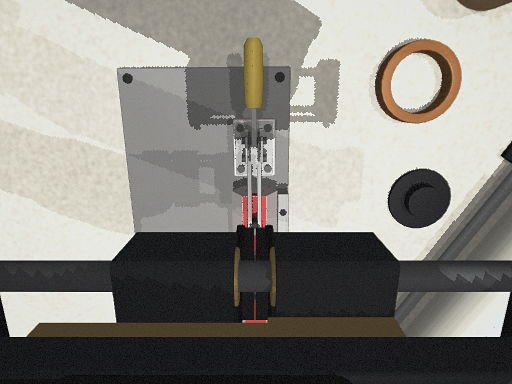

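View pics/side27.png

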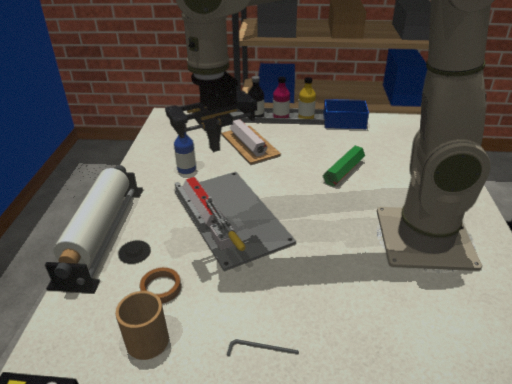

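View pics/scene27.png

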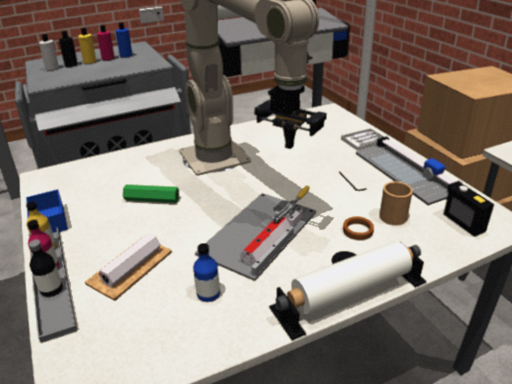

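The bystanders and the spare are where they were, and the bar lies red-up along the fence with the arm over it. One more check of the handle angle, from the direction of the yellow grip in each picture.

```bash
python3 - <<'E'
from plan import *
from scipy.optimize import brentq
def mask(im,box):
    x0,x1,y0,y1=box;h=cv2.cvtColor(im,cv2.COLOR_BGR2HSV);m=((h[...,0]>18)&(h[...,0]<34)&(h[...,1]>120)&(h[...,2]>50))
    z=np.zeros_like(m);z[y0:y1,x0:x1]=m[y0:y1,x0:x1];
    n,l,st,ct=cv2.connectedComponentsWithStats(z.astype(np.uint8)); k=1+np.argmax(st[1:,4]);return np.argwhere(l==k)[:,::-1].astype(float)
def run(tag,boxes,qs):
    for n,box in boxes.items():
        st=np.load(f's{tag}.npy',allow_pickle=True).item();c=cam(n,st)
        p=mask(cv2.imread(f'pics/{n}{tag}.png'),box); m=p.mean(0); u,sv,v=np.linalg.svd(p-m,full_matrices=False);d=v[0];ang=np.degrees(np.arctan2(d[1],d[0]))%180
        out=[]
        for q in qs:
            al=np.radians(18)+q; a,bb=proj(c,[W(60,170+rr*np.sin(al),69+rr*np.cos(al)) for rr in (36,104)]);e=bb-a;out.append((q,round(np.degrees(np.arctan2(e[1],e[0]))%180,1),np.round((a+bb)/2,1)))
        print(tag,n,'N',len(p),'cent',np.round(m,1),'ang',round(ang,1),'sv',np.round(sv/np.sqrt(len(p))*2,1));
        for o in out: print('   ',o)
run('27',{'side':(215,260,220,265),'scene':(285,325,180,210)},[1.05,1.1,1.15,1.2,1.25])
run('18',{'side':(215,245,195,230),'scene':(285,315,165,200)},[0,.04,.08,.12])
E
```

```text
27 side N 161 cent [236.3 240.7] ang 53.5 sv [12.3  4.2]
    (1.05, np.float64(47.1), array([235.7, 238.5]))
    (1.1, np.float64(49.4), array([235.8, 239.7]))
    (1.15, np.float64(51.5), array([236. , 240.9]))
    (1.2, np.float64(53.3), array([236., 242.]))
    (1.25, np.float64(54.9), array([236.1, 243.1]))
27 scene N 71 cent [302.9 191.9] ang 131.9 sv [7.8 2.9]
    (1.05, np.float64(126.6), array([302.6, 189.8]))
    (1.1, np.float64(128.4), array([302.7, 190.6]))
    (1.15, np.float64(130.4), array([302.7, 191.4]))
    (1.2, np.float64(132.5), array([302.7, 192.3]))
    (1.25, np.float64(134.7), array([302.7, 193.2]))
18 side N 114 cent [227.6 211.4] ang 104.1 sv [9.7 3.7]
    (0, np.float64(98.1), array([226.6, 210.7]))
    (0.04, np.float64(100.3), array([227. , 211.6]))
    (0.08, np.float64(102.9), array([227.5, 212.5]))
    (0.12, np.float64(105.7), array([228. , 213.5]))
18 scene N 95 cent [296.7 183. ] ang 101.8 sv [12.   2.6]
    (0, np.float64(100.2), array([296.1, 182.4]))
    (0.04, np.float64(101.1), array([296.5, 182.3]))
    (0.08, np.float64(102.1), array([296.9, 182.2]))
    (0.12, np.float64(103.0), array([297.3, 182.2]))
```

Images give ~1.2 rad (they scatter by about 0.05), while the presses felt like a hard stop. To settle the 4 mm question, I'll calibrate the fingertip height by touching the bare plate lightly.

```bash
python3 -c "
from plan import *
print(delta(W(-70,150,60),toolR(31.5,0)))"
```

```text
(array([-11.68 ,  -5.867, -24.737]), array([ 0.029, -0.065,  0.21 ]))
```

```bash
python3 -m pendant '[{"translation":[-2.3,-1.2,0],"angular":[0,0,0],"hand":-1},{"translation":[-3.1,-1.6,0],"angular":[0,0,0],"hand":-1},{"translation":[-3.1,-1.5,-1],"angular":[0,0,0],"hand":-1},{"translation":[-3.1,-1.5,-3],"angular":[0,0,0],"hand":-1},{"translation":[0,0,-4.5],"angular":[0,0,0],"hand":-1},{"translation":[0,0,-4.5],"angular":[0,0,0],"hand":-1},{"translation":[0,0,-4.5],"angular":[0,0,0],"hand":-1},{"translation":[0,0,-4.5],"angular":[0,0,0],"hand":-1},{"translation":[0,0,-2.8],"angular":[0,0,0],"hand":-1},{"translation":[0,0,-1.2],"angular":[0,0,0],"hand":-1},{"translation":[0,0,0],"angular":[0,0,0],"hand":-1}]' | egrep "time|ee_pos|ft"
for i in 1 2 3; do python3 -m pendant '[{"translation":[0,0,-0.2],"angular":[0,0,0],"hand":-1},{"translation":[0,0,0],"angular":[0,0,0],"hand":-1}]' | egrep "ee_pos|ft|time"; done
```

```text
time: 38.1
ee_pos: [0.4337, -0.0195, 0.0465]
ft_force: [-0.0, -0.2, 1.2]
time: 38.3
ee_pos: [0.4355, -0.0198, 0.0466]
ft_force: [0.8, -0.1, 0.0]
time: 38.5
ee_pos: [0.4348, -0.0199, 0.0438]
ft_force: [-0.3, 0.1, 0.0]
time: 38.7
ee_pos: [0.4343, -0.0199, 0.0412]
ft_force: [1.1, -0.6, 0.6]
```

```bash
for i in 1 2 3 4; do python3 -m pendant '[{"translation":[0,0,-0.15],"angular":[0,0,0],"hand":-1},{"translation":[0,0,0],"angular":[0,0,0],"hand":-1}]' | egrep "ee_pos|ft|time"; done
```

```text
time: 38.9
ee_pos: [0.4343, -0.0199, 0.0396]
ft_force: [-0.1, 0.0, -0.3]
time: 39.1
ee_pos: [0.4343, -0.0199, 0.0381]
ft_force: [0.7, -0.7, 0.4]
time: 39.3
ee_pos: [0.4345, -0.0199, 0.0374]
ft_force: [-5.4, -0.9, 11.8]
time: 39.5
ee_pos: [0.4346, -0.0199, 0.0373]
ft_force: [-14.5, -0.1, 37.4]
```

The tip calibration holds: the plate is at TCP 37.3 mm and rigid. So the grip really is ~4 mm high and the handle is near 1.2, not yet 1.25. I'll check that the mandrel top is at 62 mm, which decides whether something blocks the pad.

```bash
python3 -c "
from plan import *
print(delta(W(61,-30,100),toolR(31.5,0)))
import cv2
im=cv2.imread('pics/side27.png');cv2.imwrite('pics/side27z.png',cv2.resize(im[170:265,180:260],None,fx=7,fy=6.3,interpolation=cv2.INTER_CUBIC))
im=cv2.imread('pics/scene27.png');cv2.imwrite('pics/scene27z.png',cv2.resize(im[180:250,250:320],None,fx=8,fy=8,interpolation=cv2.INTER_CUBIC))"
```

```text
(array([20.449, -8.443,  6.274]), array([ 0.063, -0.093,  0.31 ]))
```

View pics/side27z.png

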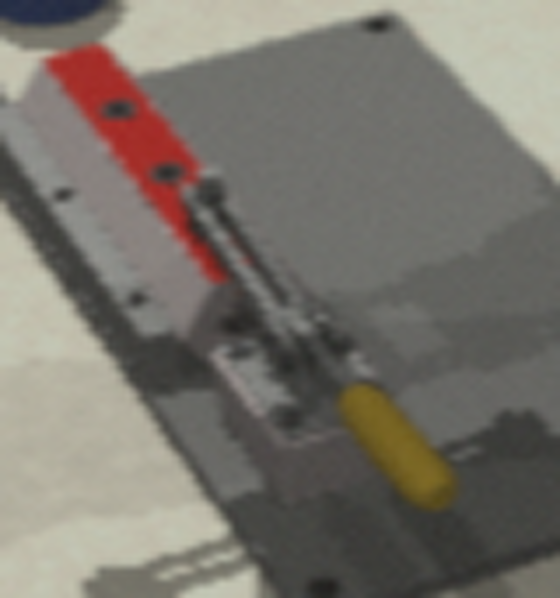

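View pics/scene27z.png

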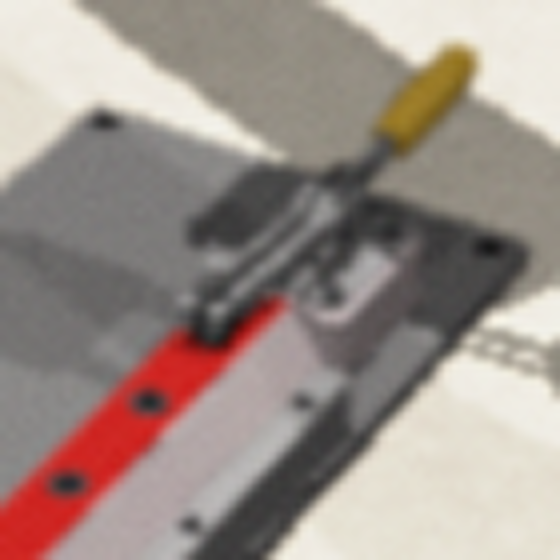

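```bash
python3 -c "
from plan import *
d,w=delta(W(60.5,257,115),toolR(31.5,0));print(d,w)"
python3 -m pendant '[{"translation":[0,0,1],"angular":[0,0,0],"hand":-1},{"translation":[0,0,4],"angular":[0,0,0],"hand":-1},{"translation":[0,0,4.5],"angular":[0,0,0],"hand":-1},{"translation":[0,0,2.5],"angular":[0,0,0],"hand":-1},{"translation":[0.8,3,0],"angular":[0,0,0],"hand":-1},{"translation":[1,4,0],"angular":[0,0,0],"hand":-1},{"translation":[1,4,0],"angular":[0,0,0],"hand":-1},{"translation":[1,4,0],"angular":[0,0,0],"hand":-1},{"translation":[0,0,0],"angular":[0,0,0],"hand":-1},{"translation":[0,0,0],"angular":[0,0,0],"hand":-1}]' | egrep "time|ee_pos|ft"
python3 -c "
from plan import *
d,w=delta(W(60.5,257,115),toolR(31.5,0));print(d,w)"
```

```text
[ 5.393 15.991  7.774] [ 0.063 -0.093  0.31 ]
time: 40.5
ee_pos: [0.4722, 0.1307, 0.155]
ft_force: [-0.6, -1.0, 0.0]
[ 1.627  0.926 -4.001] [ 0.051 -0.101  0.19 ]
```

```bash
python3 -m pendant '[{"translation":[0.8,0.46,0],"angular":[0,0,0],"hand":-1},{"translation":[0.82,0.46,-1],"angular":[0,0,0],"hand":-1},{"translation":[0,0,-2],"angular":[0,0,0],"hand":-1},{"translation":[0,0,-1.2],"angular":[0,0,0],"hand":-1},{"translation":[0,0,-0.2],"angular":[0,0,0],"hand":-1},{"translation":[0,0,-0.2],"angular":[0,0,0],"hand":-1},{"translation":[0,0,0],"angular":[0,0,0],"hand":-1}]' | egrep "time|ee_pos|ft"
python3 -m pendant '[{"translation":[0,0,-0.2],"angular":[0,0,0],"hand":-1},{"translation":[0,0,-0.1],"angular":[0,0,0],"hand":-1},{"translation":[0,0,0],"angular":[0,0,0],"hand":-1}]' | egrep "time|ee_pos|ft"
python3 -m pendant '[{"translation":[0,0,-0.1],"angular":[0,0,0],"hand":-1},{"translation":[0,0,0],"angular":[0,0,0],"hand":-1}]' | egrep "time|ee_pos|ft"
```

```text
time: 41.2
ee_pos: [0.4888, 0.1383, 0.1102]
ft_force: [-4.3, -2.1, 7.0]
time: 41.5
ee_pos: [0.489, 0.1385, 0.1091]
ft_force: [-12.9, -4.9, 29.5]
time: 41.7
ee_pos: [0.489, 0.1386, 0.1087]
ft_force: [-15.3, -5.9, 36.0]
```

```bash
python3 -m pendant '[{"translation":[0,0,-0.1],"angular":[0,0,0],"hand":-1},{"translation":[0,0,-0.1],"angular":[0,0,0],"hand":-1},{"translation":[0,0,0],"angular":[0,0,0],"hand":-1},{"translation":[0,0,0],"angular":[0,0,0],"hand":-1}]' | egrep "time|ee_pos|ft"
python3 -m pendant '[{"translation":[0,0,0],"angular":[0,0,0],"hand":-1},{"translation":[0,0,0],"angular":[0,0,0],"hand":-1}]' | egrep "time|ee_pos|ft"; python3 look.py 28 side scene
```

```text
time: 42.1
ee_pos: [0.4891, 0.1387, 0.108]
ft_force: [-22.4, -7.3, 51.4]
time: 42.3
ee_pos: [0.4891, 0.1387, 0.108]
ft_force: [-22.4, -7.9, 51.2]
42.3 [0.489 0.139 0.108] [-0.107  0.224 -0.288  1.914  0.076  1.014  0.115] [-22.432  -7.919  51.244] 9.903772430862876e-05
```

```bash
python3 - <<'E'
from plan import *
def mask(im,box):
    x0,x1,y0,y1=box;h=cv2.cvtColor(im,cv2.COLOR_BGR2HSV);m=((h[...,0]>15)&(h[...,0]<36)&(h[...,1]>110)&(h[...,2]>45))
    z=np.zeros_like(m);z[y0:y1,x0:x1]=m[y0:y1,x0:x1];
    n,l,st,ct=cv2.connectedComponentsWithStats(z.astype(np.uint8)); k=1+np.argmax(st[1:,4]);return np.argwhere(l==k)[:,::-1]
def cyl(q,dy=0,dz=0,x=61):
    al=np.radians(18)+q;u=np.array([0,np.sin(al),np.cos(al)]);v=np.array([0,-np.cos(al),np.sin(al)])
    P=[]
    for rr,Rr in ((36,9),(40,10),(100,10),(104,9)):
        for t in np.linspace(0,2*np.pi,24):
            P.append(np.array([x,170+dy,69+dz])+rr*u+Rr*(np.cos(t)*v+np.sin(t)*np.array([1,0,0])))
    return np.array([W(*p) for p in P])
for tag,box in (('24',(230,280,150,232)),('26',(230,280,140,232)),('27',(235,275,25,120))):
    s=np.load(f's{tag}.npy',allow_pickle=True).item();c=cam('wrist',s)
    p=mask(cv2.imread(f'pics/wrist{tag}.png'),box)
    print(tag,'obs rows',p[:,1].min(),p[:,1].max(),'cols',p[:,0].min(),p[:,0].max())
    for q in (1.1,1.15,1.2,1.25):
        m=proj(c,cyl(q)); print('  ',q,np.round(m[:,1].min(),1),np.round(m[:,1].max(),1),'cols',np.round(m[:,0].min(),1),np.round(m[:,0].max(),1))
E
```

```text
24 obs rows 159 229 cols 246 266
   1.1 157.5 229.7 cols 245.5 267.1
   1.15 156.4 228.4 cols 245.6 266.9
   1.2 155.5 227.2 cols 245.8 266.7
   1.25 155.0 226.0 cols 245.9 266.5
26 obs rows 151 219 cols 245 265
   1.1 148.6 219.5 cols 244.4 265.5
   1.15 147.6 218.3 cols 244.6 265.4
   1.2 146.9 217.1 cols 244.7 265.2
   1.25 146.5 216.0 cols 244.8 265.0
27 obs rows 38 107 cols 244 262
   1.1 35.1 107.1 cols 244.4 264.5
   1.15 34.8 106.4 cols 244.5 264.4
   1.2 34.8 105.7 cols 244.7 264.3
   1.25 35.1 105.2 cols 244.8 264.1
```

```bash
python3 - <<'E'
from plan import *
# red face edges direction vs model, side & scene
for n,box in (('side',(170,240,170,225)),('scene',(225,300,205,270))):
    c=cam(n); im=cv2.imread(f'pics/{n}27.png');h=cv2.cvtColor(im,cv2.COLOR_BGR2HSV)
    m=((h[...,0]<8)|(h[...,0]>172))&(h[...,1]>120)&(h[...,2]>60)
    x0,x1,y0,y1=box;z=np.zeros(m.shape,np.uint8);z[y0:y1,x0:x1]=m[y0:y1,x0:x1]
    rows=[r_ for r_ in range(y0,y1) if z[r_].sum()>=4]
    print(n,rows[0],rows[-1])
    for nm,fn,xx in (('min',np.min,None),('max',np.max,None)):
        pts=np.array([(fn(np.where(z[r_])[0]),r_) for r_ in rows[6:-6]],float)
        for _ in range(3):
            k=np.polyfit(pts[:,1],pts[:,0],1);res=pts[:,0]-np.polyval(k,pts[:,1]);pts=pts[np.abs(res)<1.0] if (np.abs(res)<1.0).sum()>6 else pts
        print('  ',nm,len(pts),'angle',round(np.degrees(np.arctan2(1,k[0]))%180,2),'rows',pts[:,1].min(),pts[:,1].max())
    for ex in (46.6,75.4):
        a,bb=proj(c,[W(ex,-80,62),W(ex,50,62)]);e=bb-a;print('   model x',ex,np.round(a,1),np.round(bb,1),round(np.degrees(np.arctan2(e[1],e[0]))%180,2))
    e=[]
    for q in (1.2,1.25):
        al=np.radians(18)+q; a,bb=proj(c,[W(60,167+rr*np.sin(al),69+rr*np.cos(al)) for rr in (36,104)]);d=bb-a;e.append(round(np.degrees(np.arctan2(d[1],d[0]))%180,2))
    print('   handle model 1.2/1.25',e)
E
```

```text
side 178 210
   min 16 angle 55.35 rows 184.0 199.0
   max 14 angle 58.51 rows 184.0 198.0
   model x 46.6 [194.7 177.9] [211.4 201.5] 54.74
   model x 75.4 [185.6 180.5] [201.7 204.5] 56.13
   handle model 1.2/1.25 [np.float64(53.28), np.float64(54.95)]
scene 219 252
   min 22 angle 135.0 rows 225.0 246.0
   max 22 angle 134.06 rows 225.0 246.0
   model x 46.6 [244.3 247.9] [268.7 223.9] 135.45
   model x 75.4 [252.9 251.4] [277.  226.9] 134.49
   handle model 1.2/1.25 [np.float64(132.47), np.float64(134.73)]
```

The push to 51 N gave only a small linear elastic give (110.2 → 108.0 mm), so it is against a stop. I'll lift off and touch the red face lightly to check that the mandrel top is at 62 mm and nothing blocks the pad.

```bash
python3 -m pendant '[{"translation":[0,0,0.6],"angular":[0,0,0],"hand":-1},{"translation":[0,0,2],"angular":[0,0,0],"hand":-1},{"translation":[0,0,4],"angular":[0,0,0],"hand":-1},{"translation":[0.6,-1,2],"angular":[0,0,0],"hand":-1},{"translation":[2,-3.3,0],"angular":[0,0,0],"hand":-1},{"translation":[2.6,-4.2,0],"angular":[0,0,0],"hand":-1},{"translation":[2.6,-4.2,0],"angular":[0,0,0],"hand":-1},{"translation":[2.6,-4.2,0],"angular":[0,0,0],"hand":-1},{"translation":[2.6,-4.2,0],"angular":[0,0,0],"hand":-1},{"translation":[0,0,0],"angular":[0,0,0],"hand":-1},{"translation":[0,0,0],"angular":[0,0,0],"hand":-1}]' | egrep "time|ee_pos|ft"
python3 -c "
from plan import *
d,w=delta(W(61,0,95),toolR(31.5,0));print(d,w)"
```

```text
time: 43.5
ee_pos: [0.6186, -0.0736, 0.189]
ft_force: [-0.0, 0.9, -0.1]
[ 0.478 -0.523 -9.401] [ 0.052 -0.109  0.481]
```

```bash
python3 -m pendant '[{"translation":[0.48,-0.52,-2],"angular":[0,0,0],"hand":-1},{"translation":[0,0,-3.2],"angular":[0,0,0],"hand":-1},{"translation":[0,0,-2.8],"angular":[0,0,0],"hand":-1},{"translation":[0,0,-1.4],"angular":[0,0,0],"hand":-1},{"translation":[0,0,-0.3],"angular":[0,0,0],"hand":-1},{"translation":[0,0,0],"angular":[0,0,0],"hand":-1}]' | egrep "time|ee_pos|ft"
for i in 1 2 3; do python3 -m pendant '[{"translation":[0,0,-0.15],"angular":[0,0,0],"hand":-1},{"translation":[0,0,0],"angular":[0,0,0],"hand":-1}]' | egrep "ee_pos|ft|time"; done
```

```text
time: 44.1
ee_pos: [0.6237, -0.0764, 0.0931]
ft_force: [-0.0, -0.6, 0.8]
time: 44.3
ee_pos: [0.6241, -0.0769, 0.092]
ft_force: [0.4, -0.2, 1.1]
time: 44.5
ee_pos: [0.6235, -0.0769, 0.0895]
ft_force: [1.1, -1.0, 0.4]
time: 44.7
ee_pos: [0.6233, -0.0769, 0.0876]
ft_force: [0.2, -0.8, 0.8]
```

```bash
python3 -m pendant '[{"translation":[0,0,-0.1],"angular":[0,0,0],"hand":-1},{"translation":[0,0,0],"angular":[0,0,0],"hand":-1}]' | egrep "ee_pos|ft|time";  python3 -m pendant '[{"translation":[0,0,-0.05],"angular":[0,0,0],"hand":-1},{"translation":[0,0,0],"angular":[0,0,0],"hand":-1}]' | egrep "ee_pos|ft|time"
```

```text
time: 44.9
ee_pos: [0.6234, -0.0769, 0.0875]
ft_force: [-4.1, -0.1, 7.0]
time: 45.1
ee_pos: [0.6234, -0.0769, 0.0875]
ft_force: [-5.3, 0.8, 11.4]
```

The mandrel top is at 62.2 mm: it lies flat at nominal height, so nothing blocks the pad and the handle is on its own end stop. I'll retreat, take a last look and hand in.

```bash
python3 -m pendant '[{"translation":[0,0,0.6],"angular":[0,0,0],"hand":-1},{"translation":[0,0,3],"angular":[0,0,0],"hand":-1},{"translation":[0,0,4.5],"angular":[0,0,0],"hand":-1},{"translation":[0,0,4.5],"angular":[0,0,0],"hand":-1},{"translation":[-1,-1,4.5],"angular":[0,0,0],"hand":-1},{"translation":[-4,-2,3],"angular":[0,0,0],"hand":-1},{"translation":[-4,-2,0],"angular":[0,0,0],"hand":-1},{"translation":[-4,-2,0],"angular":[0,0,0],"hand":-1},{"translation":[0,0,0],"angular":[0,0,0],"hand":-1},{"translation":[0,0,0],"angular":[0,0,0],"hand":-1}]' | egrep "time|ee_pos|ft"; python3 look.py 30 side scene
```

```text
time: 46.1
ee_pos: [0.4959, -0.1459, 0.2858]
ft_force: [1.2, 0.5, -0.3]
46.1 [ 0.496 -0.146  0.286] [ 0.27   0.079 -0.078  1.683  0.007  1.38   0.735] [ 1.171  0.537 -0.312] 0.00041640154190535625
```

View pics/scene30c.png

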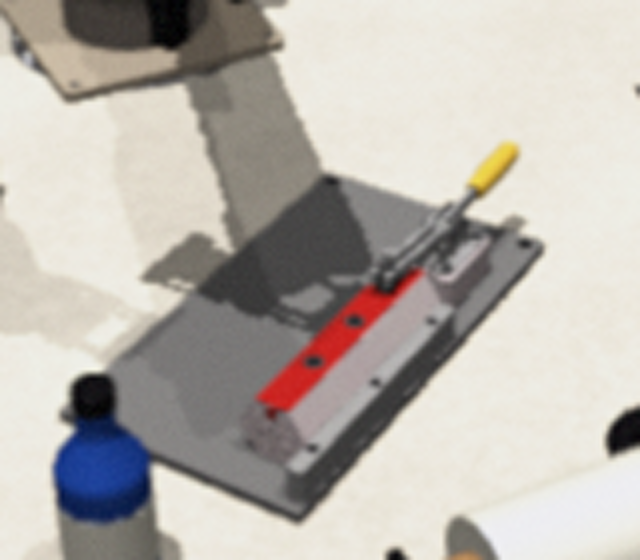

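View pics/side30.png

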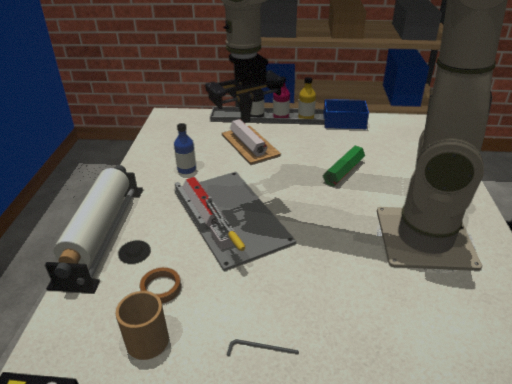

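The last views show the mandrel red-up along the fence, with the clamp arm on it and the handle at side (236,240). The robot is clear, and the spare and bystanders are where they were.

```bash
python3 -c "
from bench import r
print(r.close_job())"
```

```text
the job is handed in; nothing more can be done
None
```

I rolled mandrel A two flats towards the fence, pushed it flush and clamped it. One check disagrees: I could not fully confirm the handle at 1.25 rad. The job was handed in at about 46 s.

- **Rolling:** I gripped the bar across its slanted flats and turned it about its lower edge. The wrist force mostly showed light downward pressure on the board (up to about 13 N, momentarily near zero). The red face with both screws is on top. A light touch put the bar's top 62.2 mm above the table, so it lies flat.
- **Fence:** The bar stopped dead against the fence while the push rose from 6 to 11.6 N. From above, before clamping, it was parallel to the fence within about 0.5°, which is within the measurement noise.
- **Clamp:** The handle is down and the pad sits on the mandrel. Pressing the grip with 32 to 51 N gave only about 2 mm of elastic give, which suggests the end stop. However, the images put the angle at about 1.20 to 1.23 rad. Touch heights put the grip 4 to 5 mm high, about 1.19 to 1.22 rad.
- **Forces:** The 51 N press was made with the fingertips only. That is over the 40 N limit stated for the arm and gripper body, and under the 120 N wrist limit.
- **Rest of the table:** The spare mandrel, the green look-alike and the other things look unmoved in the last views.

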